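Turn the recipe leaf over on its rings and put the page holder back

ROBOT

A 7-joint arm with a two-finger parallel gripper is mounted at the origin on a cart in front of the work surface, level with it; the furniture and walls round the work are solid. World frame = base frame: x ahead of the robot, y to its left, z up, the work surface at z = 0. Lengths are in m, angles in rad, forces in N, time in s.
With the tool pointing down it reaches from about 0.425 to 0.875 m from the base axis. Payload 4.7 kg.
Tool frame: the origin (TCP) lies midway between the tips of the shut fingers; the grasp point (between the pads) lies 19 mm behind it (bot.grip_point_offset is the distance from the TCP to the grasp point, in m); x points along the fingers, y is the direction in which the jaws open and shut, and the axes are right-handed (so a half turn about x gives the same grasp; the last joint's range is limited). The gripper opens to 85 mm and grips with 20 to 120 N. Pads are 22 mm wide; open, the fingers measure 114 mm over their backs; the gripper's body (76 mm by 85 mm) begins 54 mm behind the grasp point. The pads swing forward as they close: fully open they stand 13 mm farther back than shut.
Start: joints at [0.014, 0.321, -0.07, 1.45, 0.023, 1.371, -0.057], TCP at [0.65, -0, 0.231] pointing down, gripper open.
Joint ranges: [-2.86, 2.86], [-0.3, 2.09], [-1.38, 1.24], [0.06, 2.45], [-1.56, 4.7], [0.09, 2.05], [-2.69, 2.69]. Speed limits (rad/s): [2.57, 2.57, 3.14, 3.14, 3.14, 3.14, 3.14].

INTERFACE

Orientations are given as a unit quaternion [x, y, z, w].
In Python, from plant import telemetry, vision, order, bot gives the robot as it stands.
- The arm moves only by the tool apply_moves, never from a script. Its argument "plan" is one flat list of numbers, 7 for each row, row after row: the shift along the tool's x, y, z in m, then the turn, a rotation vector about the tool's x, y, z in degrees, then the finger opening in m, from 0 to 0.0854. In form: [tx, ty, tz, wx, wy, wz, jaw, tx, ty, tz, wx, wy, wz, jaw, ...]. A call has 1 to 8 rows; each row is the pose to reach, as a shift and turn from the pose commanded when the call began, along the tool's axes at that moment; what a row does not reach only later rows make up. A row lasts 1/12 s, in which the tool goes at most 41.7 mm and 7.16 degrees, less where a joint would pass 70% of its speed; a pose out of reach is approached as far as the arm can. A call with a gripper value outside its range is refused whole. The fingers move at their own pace and stop on an object; "grip_force" is the grip in N (left out, the last holds). Time passes only in rows, so rows that repeat a pose let the fingers close. It gives the time, the measured TCP pose, the force and the opening at its end, in the units of the state.
- telemetry.observe(): the state, without advancing time (a new reading comes with each control period).
- vision.capture(name): name is "scene" or "side" or "wrist"; returns the picture (420x560x3 uint8, red, green, blue); there is no depth.
- vision.camera_model(name): a dict with "K" (3x3 intrinsics, pixels), "R" (3x3) and "t" (3): a world point X has camera coordinates R X + t. Camera axes: x right, y down, z forward; pixel columns grow to the right and rows downward; lengths in m; the calibration is good to about 2 mm. The wrist camera is an equidistant fisheye: a pixel r from the principal point sees the ray r / f radians off the axis. A picture is of the moment at which its call begins: read the wrist's pose just before it. camera_model takes no time and is no camera call; for the wrist camera it gives the pose at the moment of the call.
- order.finish_job(): hands the job in, once; it reports no verdict.
Trained networks look in the newest picture that a camera, given by its name, has taken for a name from the list of things; names that differ only in an ending like _2 or _b are one class to them, and where a whole thing is asked for, a point or a joint stands for the part that bears it (a point fixed in the world has none). Each returns a list of dicts, best first, with "p" (0 to 1); they miss things now and then, are a little off and sometimes report something else, mostly with a low value. They report only what shows in the picture. A call takes as long as a camera call.
- vision.recognise(target, camera): "xy" ([column, row] as shares, 0 to 1, of the picture: columns of its width, rows of its height, amid what is visible of it).
- vision.masks_of(target, camera): "region" (420x560 bool, what is visible of it) and "xy" ([column, row] as shares, 0 to 1, of the picture: columns of its width, rows of its height, amid what is visible of it).
The state is a dict: "time_s": time; "joint_positions": joint angles; "qvel": joint speeds; "joint_torque": joint torques, N m; "tcp_pos": TCP position; "orientation": TCP orientation; "force": force on the tool from outside, world axes, zero at the start; "torque": the same for the moment, N m; "finger_gap": opening from 0.0 (shut) to 1.0 (fully open).
Only numpy, scipy, OpenCV 4.12 (cv2) and the standard library are available. Lean on these libraries where they do the work, as an engineer would, in place of code of your own. Each camera call takes 0.05 s, during which the arm holds its last target.

TASK

The recipe binder on the sloping stand has to show the back of the leaf with the red tab. Swing the wire page holder fully clear of the left-hand page, turn just that one leaf over the rings until it lies right down flat on the left-hand pile (press it down if it hangs up on the rings), then swing the holder back over it as far as it goes. Leave the leaf with the yellow tab on the right and everything around the stand where it is.

Things in the scene. Friction and masses are not known exactly. Their poses are not given: they have to be found in the camera images.
- board: Sloping top of a low beech stand that does not move; an open ring binder is fixed on it. Origin: middle of its upper face, on the spine, 70 mm over the worktop. x: up the slope (away from the robot, rising 20 degrees), y: left across the pages, z: square out of the slope. Board: x -110..95, y -128..128 mm, 10 mm thick, free air beside it; a 15 mm high ledge along its lower edge (x -111..-93).
- ring_mid (a point): Midway between the centres of the two closed steel rings, 12.5 mm over the board. They stand 50 mm up and 50 mm down the slope from here, across the spine (board y-z plane): wire 4 mm thick, 40 mm across wire centres, rising 22 mm above this point. A turned leaf may hang up on them; pressing it close beside the spine, between the rings, with some 10 to 20 N brings it down flat.
- left_pile (a point): Centre of the top face of the fixed left-hand pile, 11 mm over the board. The pile is 125 mm across (board y 8..133) and 165 mm along the spine; a blue tab sticks out of its left edge (board y 133..159) 46 mm up the slope from its middle, 36 mm long.
- right_pile (a point): Centre of the top face of the fixed right-hand pile, 8 mm over the board (board y -8..-133, 165 mm along the spine). On it lie the yellow-tab leaf and on that the red-tab leaf, 3 mm each, up to 14 mm over the board.
- leaf: Leaf to turn: stiff card 125 mm across, 165 along the spine, 3 thick, about 90 g, red tab; soup on its front, tart on its back. Loose on the rings (10 mm holes centred 12 mm from the bound edge): a few mm of play, slides round them. Origin: its centre. Start: axes parallel to the board's, front (+z) up, bound edge +y. Turned: z into the board, centre at board y 70, z 12.5 mm.
- leaf_tab (a point): Middle of the leaf's red index tab, at half thickness. The tab is 36 mm long along the spine, 3 mm thick and sticks 26 mm out of the middle of the leaf's outer edge (this point is 12 mm outside that edge), about 30 mm past the board's side, with nothing under it but the worktop.
- leaf_bound (a point): Middle of the leaf's bound edge, at half thickness (12 mm beyond the hole centres).
- leaf_next: The next leaf, under the red-tab one, alike but with a yellow tab (36 mm long) 46 mm nearer the robot; loose on the same rings, to be left lying. Origin: its centre.
- holder (a joint): Wire page holder: 75 mm arm pivoted on the ledge, swinging parallel to the board, 3 mm over a leaf lying flat on the left pile; it cannot pass a leaf that stands up. 0 = closed, pointing straight up the slope over the page; grows as it swings out to the left (from board x towards board y); 1.57 = along the ledge, clear of the page; stop at 1.75 rad. Stays where left (about 0.4 N at the post moves it).
- holder_pivot (a point): Pivot axis of the page holder (square to the board), at the height of the wire: board x -102, y +85, z 19.5 mm.
- holder_post (a point): On the black rubber post at the end of the holder's arm: 12 mm across, 25 mm long, square to the board, from 13 mm below this point to 12 mm above it (its top is 42 mm over the board).
- spice_jar: Spice jar with black cap, 41 x 41 x 105 mm, at the back; leave alone. Origin: centre of its underside.
- mustard_jar: Glass jar with white lid, 59 x 59 x 103 mm, at the back; leave alone. Origin: centre of its underside.
- mug: Green mug, 92 x 128 x 95 mm, at the back right; leave alone. Origin: underside.
- kitchen_timer: Red and white kitchen timer, 60 x 60 x 48 mm, at the front right; leave alone. Origin: centre of its underside.
- teaspoon: Steel teaspoon, 132 x 28 x 11 mm, at the front left; leave alone. Origin: underside.

How it is judged:
By the outcome, as a careful person would: the job done as asked, in the order asked, and still so for the second after the job is handed in, with the robot touching nothing.
It also fails if it takes over 70 s, if anything falls off the work surface, if the arm or the gripper's body presses on something with over 40 N, if the wrist force passes 120 N, or if a joint passes its speed limit or range.

## Working session

There is one attempt and no reset: what is moved stays moved. The work goes in short steps, Python scripts to look and compute and a tool call to move; the robot and the scene stay as the last step left them, time stands still between calls to the robot, and variables do not carry over. Pictures are saved under pics/ and viewed, and the job is handed in when it is done.

Besides the shell and the picture viewer there is one more tool, called after "Emit:" as name(argument=value, ...) on one line, values as JSON. apply_moves: Moves the arm, as the interface text tells. Its arguments: {"type":"object","properties":{"plan":{"type":"array","items":{"type":"number"}},"grip_force":{"type":"number"}},"required":["plan"]}

```bash
ls; mkdir -p pics
python3 - <<'E'
from plant import telemetry, vision, order, bot
import cv2,numpy as np
print(telemetry.observe()); print([a for a in dir(bot) if a[0]!='_'], bot.grip_point_offset)
for n in ["scene","side","wrist"]:
    m=vision.camera_model(n); print(n,m)
    im=vision.capture(n); cv2.imwrite(f"pics/a_{n}.png",im[:,:,::-1])
for n,c in [("leaf_tab","scene"),("leaf_tab","side"),("holder_post","scene"),("holder_post","side"),("board","scene"),("leaf","scene"),("leaf_next","scene")]:
    print(n,c,[(r['p'],np.round(np.array(r['xy'])*[560,420],1)) for r in vision.recognise(n,c)[:3]])
E
```

```text
pics
{'time_s': 0.0, 'joint_positions': array([ 0.01408714,  0.32182236, -0.07009579,  1.4516844 ,  0.02260067,
        1.37076805, -0.05688611]), 'qvel': array([ 0.00111426, -0.00067946,  0.00017009,  0.00060637,  0.00195598,
        0.00162124, -0.0005321 ]), 'joint_torque': array([-1.25131752e-03, -4.93579853e+01, -3.82724963e-01, -3.14334905e+01,
        1.30020955e-02,  1.12603378e-02,  4.26072404e-06]), 'tcp_pos': array([ 6.49467821e-01, -3.38176660e-05,  2.30219269e-01]), 'orientation': array([-0.49948596, -0.50046631,  0.50047951, -0.49956732]), 'force': array([-0.72248044, -1.07564356,  0.95011447]), 'torque': array([0.02931139, 0.00352694, 0.01899335]), 'finger_gap': 1.0007743224892314}
['MotionError', 'grip_point_offset'] 0.0187
scene {'K': array([[382.7688515 ,   0.        , 284.49310275],
       [  0.        , 382.7688515 , 210.45071065],
       [  0.        ,   0.        ,   1.        ]]), 'R': array([[ 0.80539307, -0.59248268, -0.01750087],
       [-0.36167568, -0.46782438, -0.80643106],
       [ 0.4696091 ,  0.65582363, -0.59106908]]), 't': array([-0.49129518,  0.2501
[... 422 characters left out ...]
  0.        , 276.31363016],
       [  0.        , 325.1922621 , 210.14044331],
       [  0.        ,   0.        ,   1.        ]]), 'R': array([[ 9.99999111e-01, -2.45782398e-04, -1.31061159e-03],
       [ 1.67778358e-04, -9.51863969e-01,  3.06520727e-01],
       [-1.32286135e-03, -3.06520674e-01, -9.51863082e-01]]), 't': array([-0.65033432, -0.03904629,  0.38052013])}
leaf_tab scene [(0.66, array([303.7, 224. ]))]
leaf_tab side [(0.79, array([281. , 202.2]))]
holder_post scene []
holder_post side [(0.65, array([164.9, 262.3]))]
board scene [(0.96, array([264.2, 211. ]))]
leaf scene [(0.7, array([301.3, 222.2]))]
leaf_next scene [(0.65, array([314.9, 249.3])), (0.17, array([305.2, 222.9]))]
```

View pics/a_scene.png

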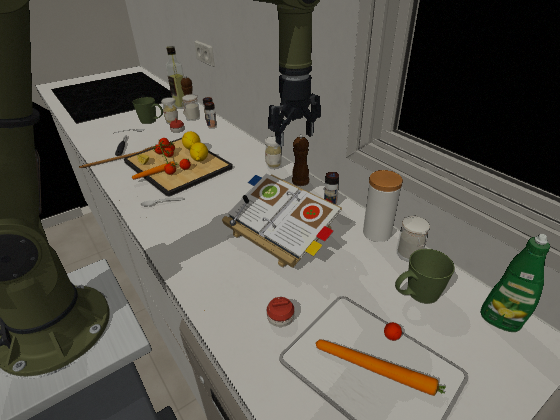

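View pics/a_side.png

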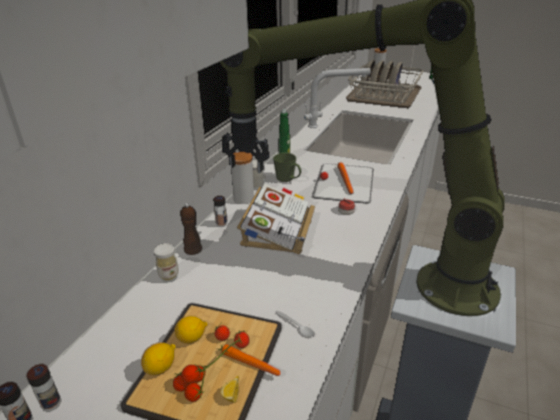

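View pics/a_wrist.png

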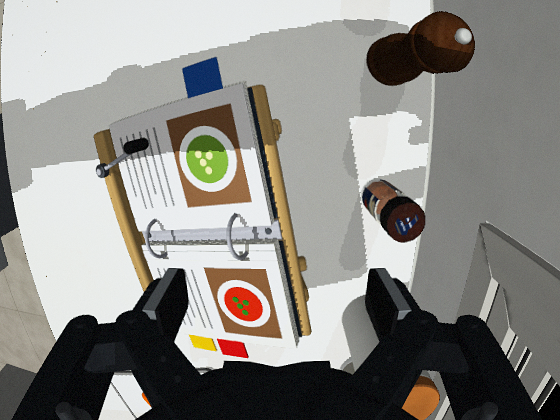

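Run:
```python
import cv2
a=cv2.imread('pics/a_wrist.png')[50:370,80:330]
b=cv2.resize(a,None,fx=1.85*1.0,fy=1.85,interpolation=cv2.INTER_CUBIC); cv2.imwrite('pics/b_w.png',b)
a=cv2.imread('pics/a_scene.png')[165:270,215:355]
cv2.imwrite('pics/b_s.png',cv2.resize(a,None,fx=5.5,fy=5.5,interpolation=cv2.INTER_CUBIC))
```

```text
(no output)
```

View pics/b_w.png

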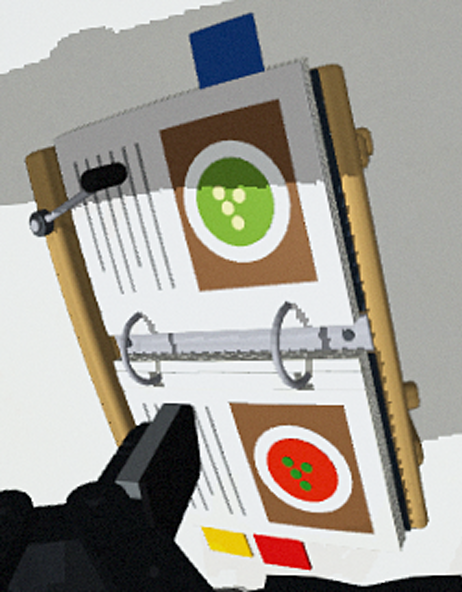

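View pics/b_s.png

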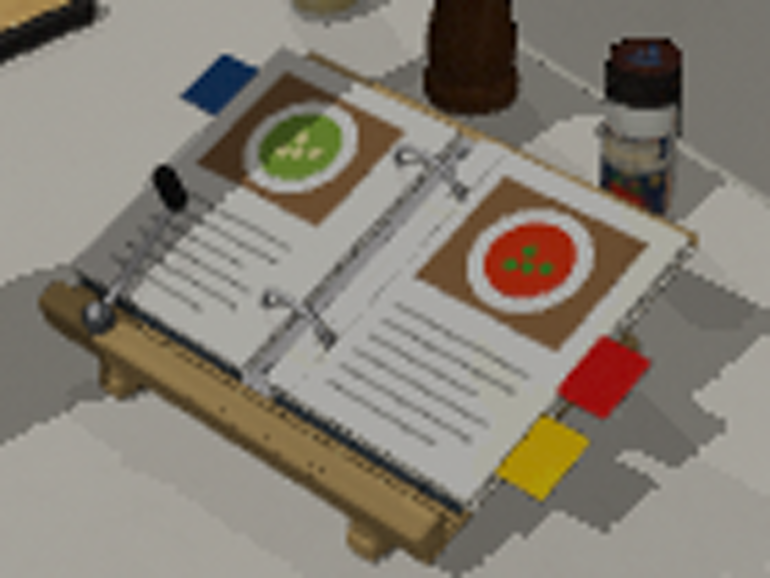

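```bash
cat > h.py <<'E'
import numpy as np,cv2
from scipy.spatial.transform import Rotation as Rn
from scipy.optimize import least_squares
from plant import telemetry, vision, order, bot
def proj(m,X):
    X=np.atleast_2d(X); c=X@m['R'].T+m['t']; K=m['K']
    if m.get('fish'):
        rho=np.hypot(c[:,0],c[:,1]); th=np.arctan2(rho,c[:,2]); s=th/np.maximum(rho,1e-9)
        u=c[:,:2]*s[:,None]
    else: u=c[:,:2]/c[:,2:]
    return u*[K[0,0],K[1,1]]+[K[0,2],K[1,2]]
def cam(n):
    m=dict(vision.camera_model(n)); m['fish']=(n=='wrist'); return m
def boardRt(p):
    R=(Rn.from_euler('z',p[2])*Rn.from_euler('y',-np.deg2rad(20))).as_matrix()
    return R,np.array([p[0],p[1],0.070])
def b2w(p,X):
    R,t=boardRt(p); return np.atleast_2d(X)@R.T/1000+t
def seg(im,c):
    h=cv2.cvtColor(im,cv2.COLOR_RGB2HSV).astype(int);H,S,V=h[...,0],h[...,1],h[...,2]
    return {'blue':(abs(H-112)<14)&(S>120)&(V>40),'red':((H<6)|(H>174))&(S>190)&(V>120),'yel':(abs(H-26)<5)&(S>190)&(V>120)}[c]
E
python3 - <<'E'
from h import *
ms={n:cam(n) for n in ['scene','side','wrist']}
for n in ms:
    im=cv2.imread(f'pics/a_{n}.png')[:,:,::-1].copy()
    for c in ['blue','red','yel']:
        k,l,s,ce=cv2.connectedComponentsWithStats(seg(im,c).astype(np.uint8))
        print(n,c,[(s[i][4],np.round(ce[i],1)) for i in range(1,k) if s[i][4]>12])
E
```

```text
scene blue [(np.int32(69), array([254.3, 179.7]))]
scene red [(np.int32(24), array([163.7, 140.2])), (np.int32(16), array([157.4, 149.2])), (np.int32(35), array([184. , 163.4])), (np.int32(19), array([168.4, 170.3])), (np.int32(98), array([310.7, 212. ])), (np.int32(127), array([324.2, 233.2])), (np.int32(238), array([278.8, 309.9])), (np.int32(152), array([393.6, 331.2]))]
scene yel [(np.int32(383), array([193.3, 144.7])), (np.int32(27), array([141.3, 158.4])), (np.int32(132), array([313.2, 247.6]))]
side blue [(np.int32(40), array([250.7, 233.1]))]
side red [(np.int32(16), array([324.4, 174.6])), (np.int32(49), array([221.5, 333.4])), (np.int32(70), array([243.7, 339.4]))]
side yel [(np.int32(545), array([190.4, 328.1])), (np.int32(732), array([158.7, 357.4])), (np.int32(169), array([230.8, 389.3]))]
wrist blue [(np.int32(1117), array([202.2,  77.4])), (np.int32(88), array([402.4, 227.1])), (np.int32(24), array([413. , 221.5]))]
wrist red [(np.int32(809), array([243.2, 303.5])), (np.int32(373), array([232.4, 347.9]))]
wrist yel [(np.int32(262), array([202.6, 342.4]))]
```

Run:
```python
from h import *
ms={n:cam(n) for n in ['scene','side','wrist']}
obs=[('scene',[46,147,10],(254.3,179.7),'blue'),('wrist',[46,147,10],(202.2,77.4),'blue'),('side',[46,147,10],(250.7,233.1),'blue'),
('scene',[0,-146,12.5],(324.2,233.2),'red'),('wrist',[0,-146,12.5],(232.4,347.9),'red'),
('scene',[-46,-146,9.5],(313.2,247.6),'yel'),('wrist',[-46,-146,9.5],(202.6,342.4),'yel'),
('wrist',[-102,85,19.5],(101.6,170),'pivot'),('scene',[-102,85,19.5],(215+98/5.5,165+315/5.5),'pivot'),
('wrist',[50,0,34.5],(80+290/1.85,50+345/1.85),'ringU')]
def f(p): return np.concatenate([(proj(ms[n],b2w(p,X))[0]-uv) for n,X,uv,_ in obs])
best=None
for y0 in [-.5,0,.5]:
    r=least_squares(f,[.65,0,y0],loss='soft_l1')
    if best is None or r.cost<best.cost: best=r
p=best.x;print(p,np.rad2deg(p[2]),best.cost)
for o,e in zip(obs,f(p).reshape(-1,2)): print(o[0],o[3],np.round(e,1))
np.save('p.npy',p)
for n,f_ in [('wrist','b_w'),]:
    im=cv2.imread('pics/a_wrist.png')
    pts=[[x,y,z] for x in(-110,95) for y in(-128,128) for z in(0,)]+[[x,y,11] for x in(-82.5,82.5) for y in (8,133)]+[[x,y,14] for x in(-82.5,82.5) for y in (-8,-133)]
    pts+=[[x,20*np.cos(a),12.5+20*np.sin(a)] for x in(-50,50) for a in np.linspace(0,np.pi,9)]+[[a,-b,12.5] for a in(-18,18) for b in (133,159)]
    for u in proj(ms[n],b2w(p,pts)): cv2.circle(im,tuple(np.int32(np.round(u))),1,(255,0,255),-1)
    cv2.imwrite('pics/c_w.png',cv2.resize(im[50:370,80:330],None,fx=1.85,fy=1.85))
```

```text
[ 0.57605283 -0.04198978  0.18797699] 10.77028843863874 20.386032548222378
scene blue [ 1.  -0.4]
wrist blue [-0.4 -1.6]
side blue [-0.7  0.7]
scene red [ 1.5 -0.3]
wrist red [ 0.1 -0.2]
scene yel [ 1.3 -0.3]
wrist yel [-0.5 -1.3]
wrist pivot [1.2 0.3]
scene pivot [ 0.8 -0.4]
wrist ringU [-7.4  9.7]
```

View pics/c_w.png

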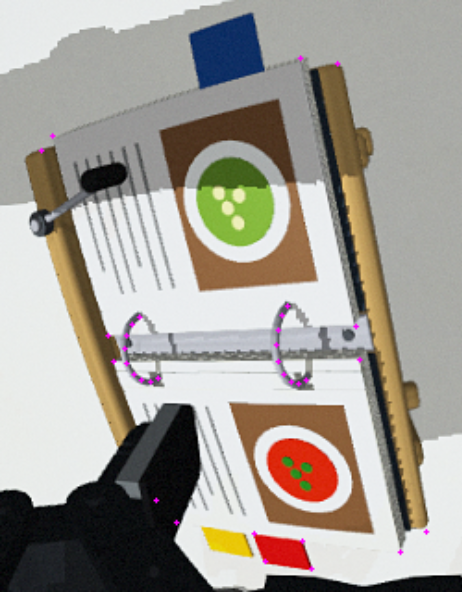

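```bash
cat >> h.py <<'E'
P=None
try: P=np.load('p.npy')
except Exception: pass
def post(th): return [-102+75*np.cos(th),85+75*np.sin(th),30]
def bdir(v): return boardRt(P)[0]@np.array(v,float)
def plan(tp,Rt,jaw,n,grasp=False):
    """target TCP world pos, rotation matrix -> n rows"""
    s=telemetry.observe(); R0=Rn.from_quat(s['orientation']); 
    tp=np.array(tp,float)
    if grasp: tp=tp+Rt[:,0]*0.0187
    sh=R0.inv().apply(tp-s['tcp_pos']); rv=np.rad2deg((R0.inv()*Rn.from_matrix(Rt)).as_rotvec())
    print('total shift mm',np.round(sh*1000,1),'rv',np.round(rv,1),'rows needed',max(np.linalg.norm(sh)/.0417,np.linalg.norm(rv)/7.16))
    for i in range(1,n+1):
        print(','.join(f'{v:g}' for v in [*np.round(sh*i/n,4),*np.round(rv*i/n,1)])+f',{jaw}')
def frame(x,y):
    x=np.array(x,float)/np.linalg.norm(x); y=np.array(y,float); y=y-x*(x@y); y/=np.linalg.norm(y)
    return np.stack([x,y,np.cross(x,y)],1)
def st():
    s=telemetry.observe(); R,t=boardRt(P); b=R.T@(s['tcp_pos']-t)*1000
    print('t',round(s['time_s'],2),'tcp',np.round(s['tcp_pos'],4),'board',np.round(b,1),'q',np.round(s['joint_positions'],2),'F',np.round(s['force'],1),'gap',round(s['finger_gap'],3))
    Rt=Rn.from_quat(s['orientation']).as_matrix(); print('tool axes in board',np.round((R.T@Rt).T,2).tolist())
E
python3 - <<'E'
from h import *
ms={n:cam(n) for n in ['scene','side','wrist']}
for th in np.arange(-.1,.7,.1): print(round(th,1),proj(ms['wrist'],b2w(P,post(th)))[0].round(1),proj(ms['scene'],b2w(P,post(th)))[0].round(1))
print(proj(ms['scene'],b2w(P,post(0)))[0], 'obs scene',(215+170/5.5,165+187/5.5),'wrist',(137,145))
# objects on z=0
m=ms['scene']; C=-m['R'].T@m['t']
for n,uv in [('timer',(280,322)),('tray corner L',(282,362)),('tray top',(345,298)),('mug base',(425,295)),('handle',(400,288)),('spice',(331,205)),('mill',(300,184)),('spoon',(165,203)),('tomato',(393,335))]:
    d=m['R'].T@np.linalg.inv(m['K'])@[*uv,1]; X=C+d*(-C[2]/d[2]); print(n,X.round(3))
print(b2w(P,[[0,-146,12.5],[0,0,0],[0,0,12.5]]))
st()
E
```

```text
-0.1 [143.7 169.8] [252.9 201.3]
0.0 [142.  162.1] [251.  200.2]
0.1 [139.7 154.5] [249.1 199.2]
0.2 [137.  147.1] [246.9 198.5]
0.3 [133.9 140.1] [244.7 197.9]
0.4 [130.4 133.4] [242.3 197.6]
0.5 [126.6 127.3] [239.9 197.5]
0.6 [122.5 121.8] [237.4 197.6]
[251.04992182 200.16378934] obs scene (245.9090909090909, 199.0) wrist (137, 145)
timer [ 0.392 -0.28   0.   ]
tray corner L [ 0.34  -0.358  0.   ]
tray top [ 0.549 -0.315  0.   ]
mug base [ 0.7   -0.419  0.   ]
handle [ 0.671 -0.371  0.   ]
spice [ 0.768 -0.024 -0.   ]
mill [0.768 0.128 0.   ]
spoon [0.369 0.299 0.   ]
tomato [ 0.559 -0.447  0.   ]
[[ 0.59913619 -0.18621681  0.08174616]
 [ 0.57605283 -0.04198978  0.07      ]
 [ 0.57185289 -0.04278871  0.08174616]]
t 0.5 tcp [ 0.65   -0.      0.2313] board [130.8  27.4 124.1] q [ 0.01  0.32 -0.07  1.45  0.02  1.37 -0.06] F [0.1 0.  0. ] gap 0.997
tool axes in board [[-0.34, -0.0, -0.94], [0.92, -0.19, -0.34], [-0.18, -0.98, 0.06]]
```

Run:
```python
from h import *
c=post(.22); Rt=frame(bdir([0,0,-1]),bdir([.72,-.70,0]))
plan(b2w(P,[c[0],c[1],75])[0],Rt,0.035,7)
```

```text
total shift mm [ 100.7 -144.7  -47.8] rv [33.1  9.4 18. ] rows needed 5.419551756268056
0.0144,-0.0207,-0.0068,4.7,1.3,2.6,0.035
0.0288,-0.0413,-0.0136,9.5,2.7,5.1,0.035
0.0432,-0.062,-0.0205,14.2,4,7.7,0.035
0.0575,-0.0827,-0.0273,18.9,5.3,10.3,0.035
0.0719,-0.1033,-0.0341,23.6,6.7,12.9,0.035
0.0863,-0.124,-0.0409,28.4,8,15.4,0.035
0.1007,-0.1447,-0.0478,33.1,9.4,18,0.035
```

Emit:
apply_moves(plan=[0.0144, -0.0207, -0.0068, 4.7, 1.3, 2.6, 0.035, 0.0288, -0.0413, -0.0136, 9.5, 2.7, 5.1, 0.035, 0.0432, -0.062, -0.0205, 14.2, 4, 7.7, 0.035, 0.0575, -0.0827, -0.0273, 18.9, 5.3, 10.3, 0.035, 0.0719, -0.1033, -0.0341, 23.6, 6.7, 12.9, 0.035, 0.0863, -0.124, -0.0409, 28.4, 8, 15.4, 0.035, 0.1007, -0.1447, -0.0478, 33.1, 9.4, 18, 0.035, 0.1007, -0.1447, -0.0478, 33.1, 9.4, 18, 0.035], grip_force=25)

```text
time_s: 1.17
tcp_pos: [0.4931, 0.0479, 0.1215]
orientation: [0.726, 0.295, -0.502, 0.365]
force: [-1.4, -0.5, -2.7]
finger_gap: 0.413
```

```bash
cat > look.py <<'E'
import sys
from h import *
for n in sys.argv[2:]:
    im=vision.capture(n); im=im[:,:,::-1].copy(); cv2.imwrite(f'pics/{sys.argv[1]}_{n}.png',im)
st()
E
python3 look.py d wrist
python3 - <<'E'
from h import *
m=cam('wrist');print('post top pred',[(t,proj(m,b2w(P,[*post(t)[:2],42])).round()[0]) for t in (0.12,.22,.32)])
c=post(.22); Rt=frame(bdir([0,0,-1]),bdir([.72,-.70,0]))
plan(b2w(P,[c[0],c[1],26])[0],Rt,0.035,4)
E
```

```text
t 1.22 tcp [0.4984 0.0478 0.1256] board [-36.9 102.7  72.6] q [-0.01 -0.14 -0.12  2.22 -0.06  0.73 -0.67] F [-0.3  0.8  0.9] gap 0.411
tool axes in board [[-0.01, 0.0, -1.0], [0.72, -0.7, -0.01], [-0.7, -0.72, 0.01]]
post top pred [(0.12, array([297., 249.])), (0.22, array([287., 242.])), (0.32, array([276., 236.]))]
total shift mm [46.6  7.1 -4.9] rv [0.1 0.3 0.4] rows needed 1.1358267557469568
0.0116,0.0018,-0.0012,0,0.1,0.1,0.035
0.0233,0.0035,-0.0025,0,0.2,0.2,0.035
0.0349,0.0053,-0.0037,0,0.2,0.3,0.035
0.0466,0.0071,-0.0049,0.1,0.3,0.4,0.035
```

View pics/d_wrist.png

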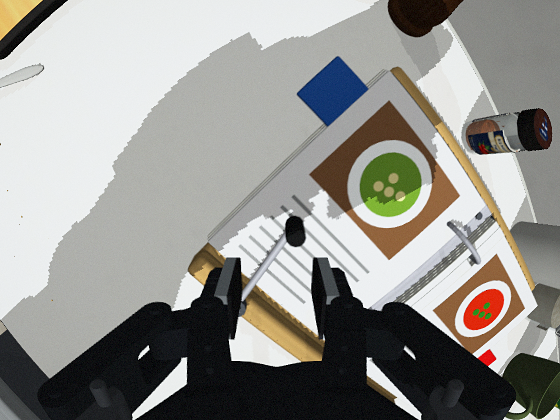

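Run:
```python
from h import *
m=cam('wrist'); st(); im=vision.capture('wrist'); cv2.imwrite('pics/e_w.png',im[:,:,::-1]); st()
for r in vision.masks_of('holder_post','wrist')[:1]: print(r['p'],np.array(r['xy'])*[560,420],r['region'].sum())
print('pred',[(t,proj(m,b2w(P,[[*post(t)[:2],42],[*post(t)[:2],30]])).round().tolist()) for t in (0.12,.22,.32)])
print('pivot',proj(m,b2w(P,[[-102,85,19.5]])))
```

```text
t 1.22 tcp [0.4984 0.0478 0.1256] board [-36.9 102.7  72.6] q [-0.01 -0.14 -0.12  2.22 -0.06  0.73 -0.67] F [-0.3  0.8  0.9] gap 0.411
tool axes in board [[-0.01, 0.0, -1.0], [0.72, -0.7, -0.01], [-0.7, -0.72, 0.01]]
t 1.27 tcp [0.5029 0.0478 0.1292] board [-31.5 101.9  74.5] q [-0.01 -0.14 -0.12  2.21 -0.06  0.73 -0.67] F [0.6 0.4 0.7] gap 0.404
tool axes in board [[-0.0, 0.0, -1.0], [0.72, -0.7, -0.0], [-0.7, -0.72, 0.0]]
0.66 [341.992 213.612] 46072
pred [(0.12, [[297.0, 249.0], [296.0, 241.0]]), (0.22, [[287.0, 242.0], [287.0, 234.0]]), (0.32, [[276.0, 236.0], [276.0, 228.0]])]
pivot [[229.04621955 307.03099915]]
```

View pics/e_w.png

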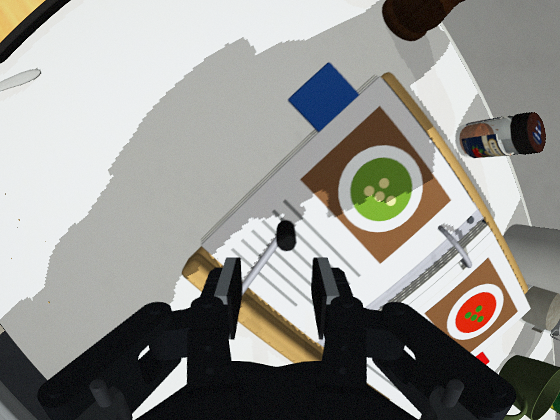

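```bash
cat >> h.py <<'E'
import json
def wplan(wps,start=None,save=True,grasp=False):
    """wps: list of (board pos mm, Rt world, jaw, nrows). From commanded pose in cmd.json"""
    if start is None: d=json.load(open('cmd.json')); p0=np.array(d['p']); R0=Rn.from_quat(d['q'])
    else: p0,R0=start
    pc,Rc=p0,R0; k=0; mx=0
    for bp,Rt,jaw,n in wps:
        tp=b2w(P,bp)[0]; Rt=Rn.from_matrix(Rt)
        if grasp: tp=tp+Rt.as_matrix()[:,0]*0.0187
        dr=(Rc.inv()*Rt).as_rotvec()
        mx=max(mx,np.linalg.norm(tp-pc)/n/.0417,np.rad2deg(np.linalg.norm(dr))/n/7.16)
        for i in range(1,n+1):
            pp=pc+(tp-pc)*i/n; RR=Rc*Rn.from_rotvec(dr*i/n)
            print(', '.join(f'{v:g}' for v in [*np.round(R0.inv().apply(pp-p0),4),*np.round((R0.inv()*RR).as_rotvec(degrees=True),1)])+f', {jaw},'); k+=1
        pc,Rc=tp,Rt
    print('rows',k,'max frac',round(mx,2))
    if save: json.dump({'p':list(pc),'q':list(Rc.as_quat())},open('cmd.json','w'))
E
python3 - <<'E'
from h import *
Rt=frame(bdir([0,0,-1]),bdir([.72,-.70,0])); c=post(.22)
json.dump({'p':list(b2w(P,[c[0],c[1],75])[0]),'q':list(Rn.from_matrix(Rt).as_quat())},open('cmd.json','w'))
wplan([([c[0],c[1],26],Rt,.035,4),([c[0],c[1],26],Rt,.018,4)])
print()
wplan([([*post(t)[:2],26],Rt,.018,1) for t in .22+np.arange(1,9)*.09])
print()
wplan([([*post(t)[:2],26],Rt,.018,1) for t in list(.94+np.arange(1,7)*.1)+[1.62,1.69]])
E
```

```text
0.0123, 0, -0, 0, 0, 0, 0.035,
0.0245, 0, -0, 0, 0, 0, 0.035,
0.0367, -0, 0, 0, 0, 0, 0.035,
0.049, 0, -0, 0, 0, 0, 0.035,
0.049, 0, -0, 0, 0, 0, 0.018,
0.049, 0, -0, 0, 0, 0, 0.018,
0.049, 0, -0, 0, 0, 0, 0.018,
0.049, 0, -0, 0, 0, 0, 0.018,
rows 8 max frac 0.29

-0, -0.0058, -0.0034, 0, 0, 0, 0.018,
-0, -0.0119, -0.0063, 0, 0, 0, 0.018,
-0, -0.0182, -0.0087, 0, 0, 0, 0.018,
0, -0.0247, -0.0104, 0, 0, 0, 0.018,
0, -0.0314, -0.0116, 0, 0, 0, 0.018,
-0, -0.0381, -0.0122, 0, 0, 0, 0.018,
0, -0.0449, -0.0121, 0, 0, 0, 0.018,
0, -0.0516, -0.0115, 0, 0, 0, 0.018,
rows 8 max frac 0.16

-0, -0.0074, 0.0014, 0, 0, 0, 0.018,
-0, -0.0145, 0.0036, 0, 0, 0, 0.018,
0, -0.0215, 0.0064, 0, 0, 0, 0.018,
-0, -0.0281, 0.01, 0, 0, 0, 0.018,
-0, -0.0343, 0.0141, 0, 0, 0, 0.018,
-0, -0.0401, 0.0189, 0, 0, 0, 0.018,
-0, -0.0444, 0.0231, 0, 0, 0, 0.018,
0, -0.0478, 0.0271, 0, 0, 0, 0.018,
rows 8 max frac 0.18
```

Emit:
apply_moves(plan=[0.0123, 0, 0, 0, 0, 0, 0.035, 0.0245, 0, 0, 0, 0, 0, 0.035, 0.0367, 0, 0, 0, 0, 0, 0.035, 0.049, 0, 0, 0, 0, 0, 0.035, 0.049, 0, 0, 0, 0, 0, 0.018, 0.049, 0, 0, 0, 0, 0, 0.018, 0.049, 0, 0, 0, 0, 0, 0.018, 0.049, 0, 0, 0, 0, 0, 0.018])

```text
time_s: 1.98
tcp_pos: [0.523, 0.0509, 0.086]
orientation: [0.731, 0.293, -0.495, 0.367]
force: [-0.2, -0.7, 0.8]
finger_gap: 0.208
```

```bash
python3 look.py f wrist
```

```text
t 2.03 tcp [0.5228 0.0509 0.0859] board [-27.4 101.2  26.9] q [-0.01 -0.04 -0.12  2.22 -0.04  0.61 -0.69] F [-0.3  0.  -0. ] gap 0.216
tool axes in board [[0.0, 0.0, -1.0], [0.72, -0.7, 0.0], [-0.7, -0.72, -0.0]]
```

View pics/f_wrist.png

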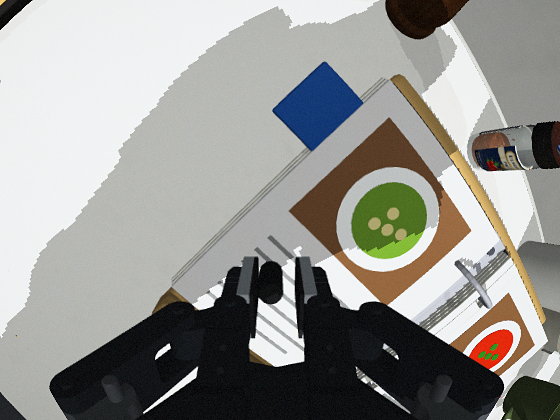

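Emit:
apply_moves(plan=[0, -0.0058, -0.0034, 0, 0, 0, 0.018, 0, -0.0119, -0.0063, 0, 0, 0, 0.018, 0, -0.0182, -0.0087, 0, 0, 0, 0.018, 0, -0.0247, -0.0104, 0, 0, 0, 0.018, 0, -0.0314, -0.0116, 0, 0, 0, 0.018, 0, -0.0381, -0.0122, 0, 0, 0, 0.018, 0, -0.0449, -0.0121, 0, 0, 0, 0.018, 0, -0.0516, -0.0115, 0, 0, 0, 0.018])

```text
time_s: 2.7
tcp_pos: [0.486, 0.0898, 0.0744]
orientation: [0.73, 0.293, -0.496, 0.367]
force: [-0.6, 0.5, 0.3]
finger_gap: 0.21
```

Emit:
apply_moves(plan=[0, -0.0074, 0.0014, 0, 0, 0, 0.018, 0, -0.0145, 0.0036, 0, 0, 0, 0.018, 0, -0.0215, 0.0064, 0, 0, 0, 0.018, 0, -0.0281, 0.01, 0, 0, 0, 0.018, 0, -0.0343, 0.0141, 0, 0, 0, 0.018, 0, -0.0401, 0.0189, 0, 0, 0, 0.018, 0, -0.0444, 0.0231, 0, 0, 0, 0.018, 0, -0.0478, 0.0271, 0, 0, 0, 0.018])

```text
time_s: 3.37
tcp_pos: [0.4344, 0.0933, 0.0562]
orientation: [0.73, 0.293, -0.496, 0.367]
force: [0.4, 1.0, 0.4]
finger_gap: 0.21
```

```bash
python3 look.py g wrist
python3 - <<'E'
from h import *
Rt=frame(bdir([0,0,-1]),bdir([.72,-.70,0])); c=post(1.69)
wplan([([*c[:2],26],Rt,.018,2),([c[0],c[1],100],Rt,.03,4)],save=False)
E
```

```text
t 3.42 tcp [0.4333 0.0929 0.0555] board [-113.   159.2   25.7] q [-0.07 -0.18 -0.22  2.41 -0.01  0.56 -0.87] F [-0.3 -1.  -1.1] gap 0.206
tool axes in board [[-0.0, 0.0, -1.0], [0.72, -0.7, -0.0], [-0.7, -0.72, 0.0]]
0, 0, 0, 0, 0, 0, 0.018,
0, 0, 0, 0, 0, 0, 0.018,
-0.0185, -0, 0, 0, 0, 0, 0.03,
-0.037, -0, 0, 0, 0, 0, 0.03,
-0.0555, 0, 0, 0, 0, 0, 0.03,
-0.074, -0, 0, 0, 0, 0, 0.03,
rows 6 max frac 0.44
```

View pics/g_wrist.png

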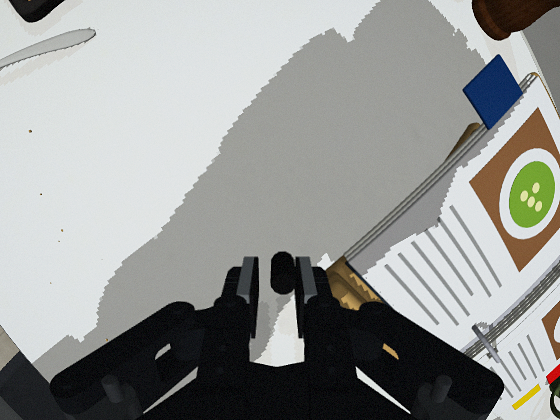

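```bash
cat > seq.py <<'E'
from h import *
Rh=frame(bdir([0,0,-1]),bdir([.72,-.70,0]))
R1=frame(bdir([0,0,-1]),bdir([1,0,0])); R2=frame(bdir([0,0,-1]),bdir([0,1,0]))
def RT(phi): # tool pointing inward along radial at phi deg; tool z=+board x
    a=np.deg2rad(phi); return frame(bdir([0,np.cos(a),-np.sin(a)]),bdir([0,np.sin(a),np.cos(a)]))
def pol(x,r,phi): a=np.deg2rad(phi); return [x,-r*np.cos(a),12.5+r*np.sin(a)]
X=5
E
python3 - <<'E'
from seq import *
c=np.array(post(1.69)[:2]+[26]); up=np.array([.342,0,.94])
wplan([(c,Rh,.034,2),(c+up*25,Rh,.034,2),(c+up*90,Rh,.034,3)]); print()
wplan([([-40,60,150],R1,.04,8)]);print()
wplan([([0,-70,190],RT(90),.04,14)]);print()
wplan([([X,-221,59+10],RT(40),.04,8)]);print()
wplan([([X,-167.5,14.4],RT(40),.04,5)])
E
```

```text
0, 0, 0, 0, 0, 0, 0.034,
0, 0, 0, 0, 0, 0, 0.034,
-0.0118, 0.0031, -0.003, 0, 0, 0, 0.034,
-0.0235, 0.0061, -0.006, 0, 0, 0, 0.034,
-0.0439, 0.0114, -0.0111, 0, 0, 0, 0.034,
-0.0642, 0.0168, -0.0163, 0, 0, 0, 0.034,
-0.0846, 0.0221, -0.0215, 0, 0, 0, 0.034,
rows 7 max frac 0.52

-0.0049, 0.0123, 0.0054, -5.5, 0, 0, 0.04,
-0.0098, 0.0245, 0.0108, -11, -0, -0, 0.04,
-0.0148, 0.0368, 0.0163, -16.6, 0, 0, 0.04,
-0.0197, 0.0491, 0.0217, -22.1, -0, 0, 0.04,
-0.0246, 0.0613, 0.0271, -27.6, 0, 0, 0.04,
-0.0296, 0.0736, 0.0325, -33.1, 0, 0, 0.04,
-0.0345, 0.0859, 0.0379, -38.7, -0, 0, 0.04,
-0.0394, 0.0981, 0.0433, -44.2, -0, -0, 0.04,
rows 8 max frac 0.77

-0.0029, 0.0029, 0.0093, -6.4, -0, -0, 0.04,
-0.0057, 0.0057, 0.0186, -12.9, 0, 0, 0.04,
-0.0086, 0.0086, 0.0279, -19.3, 0, 0, 0.04,
-0.0114, 0.0114, 0.0371, -25.7, -0, 0, 0.04,
-0.0143, 0.0143, 0.0464, -32.1, 0, 0, 0.04,
-0.0171, 0.0171, 0.0557, -38.6, 0, 0, 0.04,
-0.02, 0.02, 0.065, -45, 0, 0, 0.04,
-0.0229, 0.0229, 0.0743, -51.4, 0, -0, 0.04,
-0.0257, 0.0257, 0.0836, -57.9, 0, -0, 0.04,
-0.0286, 0.0286, 0.0929, -64.3, 0, 0, 0.04,
-0.0314, 0.0314, 0.1021, -70.7, 0, -0, 0.04,
-0.0343, 0.0343, 0.1114, -77.1, 0, -0, 0.04,
-0.0371, 0.0371, 0.1207, -83.6, 0, -0, 0.04,
-0.04, 0.04, 0.13, -90, 0, 0, 0.04,
rows 14 max frac 0.9

0.0151, -0.0189, 0.0006, 0, 0, 6.2, 0.04,
0.0303, -0.0378, 0.0013, 0, 0, 12.5, 0.04,
0.0454, -0.0566, 0.0019, -0, -0, 18.8, 0.04,
0.0605, -0.0755, 0.0025, 0, 0, 25, 0.04,
0.0756, -0.0944, 0.0031, 0, 0, 31.2, 0.04,
0.0908, -0.1133, 0.0038, 0, -0, 37.5, 0.04,
0.1059, -0.1321, 0.0044, 0, -0, 43.8, 0.04,
0.121, -0.151, 0.005, 0, -0, 50, 0.04,
rows 8 max frac 0.87

0.0152, -0.0015, -0, 0, 0, 0, 0.04,
0.0304, -0.003, -0, 0, 0, 0, 0.04,
0.0456, -0.0045, -0, 0, 0, 0, 0.04,
0.0609, -0.0059, -0, 0, 0, 0, 0.04,
0.0761, -0.0074, -0, 0, 0, 0, 0.04,
rows 5 max frac 0.37
```

Emit:
apply_moves(plan=[0, 0, 0, 0, 0, 0, 0.034, 0, 0, 0, 0, 0, 0, 0.034, -0.0118, 0.0031, -0.003, 0, 0, 0, 0.034, -0.0235, 0.0061, -0.006, 0, 0, 0, 0.034, -0.0439, 0.0114, -0.0111, 0, 0, 0, 0.034, -0.0642, 0.0168, -0.0163, 0, 0, 0, 0.034, -0.0846, 0.0221, -0.0215, 0, 0, 0, 0.034])

```text
time_s: 4.0
tcp_pos: [0.4393, 0.0943, 0.1454]
orientation: [0.729, 0.293, -0.498, 0.366]
force: [-3.0, 0.6, 3.1]
finger_gap: 0.399
```

Emit:
apply_moves(plan=[-0.0049, 0.0123, 0.0054, -5.5, 0, 0, 0.04, -0.0098, 0.0245, 0.0108, -11, 0, 0, 0.04, -0.0148, 0.0368, 0.0163, -16.6, 0, 0, 0.04, -0.0197, 0.0491, 0.0217, -22.1, 0, 0, 0.04, -0.0246, 0.0613, 0.0271, -27.6, 0, 0, 0.04, -0.0296, 0.0736, 0.0325, -33.1, 0, 0, 0.04, -0.0345, 0.0859, 0.0379, -38.7, 0, 0, 0.04, -0.0394, 0.0981, 0.0433, -44.2, 0, 0, 0.04])

```text
time_s: 4.67
tcp_pos: [0.4825, 0.0006, 0.1956]
orientation: [0.537, 0.46, -0.349, 0.615]
force: [0.1, 0.4, -0.2]
finger_gap: 0.469
```

```bash
python3 look.py h0 wrist side scene
```

```text
t 4.82 tcp [0.4826 0.001  0.1956] board [-35.7  59.7 146.7] q [-0.19 -0.28  0.15  2.17 -0.01  0.9   0.15] F [ 0.3 -0.7  0.4] gap 0.469
tool axes in board [[-0.0, 0.0, -1.0], [1.0, -0.0, -0.0], [-0.0, -1.0, -0.0]]
```

View pics/h0_wrist.png

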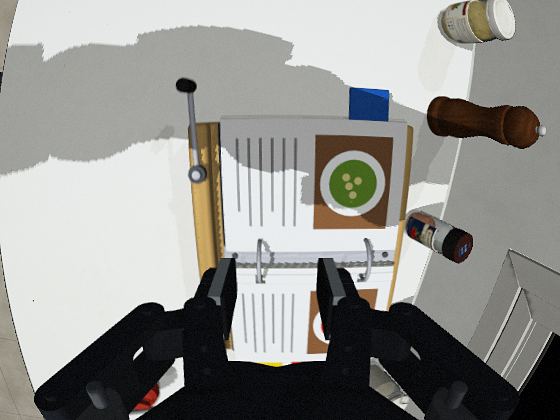

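Emit:
apply_moves(plan=[-0.0029, 0.0029, 0.0093, -6.4, 0, 0, 0.04, -0.0057, 0.0057, 0.0186, -12.9, 0, 0, 0.04, -0.0086, 0.0086, 0.0279, -19.3, 0, 0, 0.04, -0.0114, 0.0114, 0.0371, -25.7, 0, 0, 0.04, -0.0143, 0.0143, 0.0464, -32.1, 0, 0, 0.04, -0.0171, 0.0171, 0.0557, -38.6, 0, 0, 0.04, -0.02, 0.02, 0.065, -45, 0, 0, 0.04])

```text
time_s: 5.4
tcp_pos: [0.5055, -0.0594, 0.2201]
orientation: [0.261, 0.559, -0.147, 0.773]
force: [-0.1, -0.6, -0.0]
finger_gap: 0.473
```

Run:
```python
from seq import *
st()
s=telemetry.observe()
wplan([([0,-70,190],RT(90),.04,8)],start=(s['tcp_pos'],Rn.from_quat(s['orientation'])))
```

```text
t 5.4 tcp [ 0.5055 -0.0594  0.2201] board [-16.8  -4.  165.9] q [-0.29 -0.25  0.37  2.09 -0.01  0.95  1.07] F [-0.1 -0.6 -0. ] gap 0.473
tool axes in board [[-0.0, 0.0, -1.0], [0.7, 0.71, -0.0], [0.71, -0.7, -0.0]]
-0.003, -0.0044, 0.0073, -5.6, -0, 0, 0.04,
-0.0061, -0.0088, 0.0146, -11.2, -0.1, 0, 0.04,
-0.0091, -0.0131, 0.0219, -16.8, -0.1, 0, 0.04,
-0.0121, -0.0175, 0.0292, -22.4, -0.1, 0, 0.04,
-0.0152, -0.0219, 0.0365, -28, -0.2, 0, 0.04,
-0.0182, -0.0263, 0.0438, -33.6, -0.2, 0, 0.04,
-0.0212, -0.0307, 0.0511, -39.2, -0.2, 0, 0.04,
-0.0242, -0.0351, 0.0584, -44.8, -0.2, 0, 0.04,
rows 8 max frac 0.78
```

Emit:
apply_moves(plan=[-0.003, -0.0044, 0.0073, -5.6, 0, 0, 0.04, -0.0061, -0.0088, 0.0146, -11.2, 0, 0, 0.04, -0.0091, -0.0131, 0.0219, -16.8, 0, 0, 0.04, -0.0121, -0.0175, 0.0292, -22.4, 0, 0, 0.04, -0.0152, -0.0219, 0.0365, -28, 0, 0, 0.04, -0.0182, -0.0263, 0.0438, -33.6, 0, 0, 0.04, -0.0212, -0.0307, 0.0511, -39.2, 0, 0, 0.04, -0.0242, -0.0351, 0.0584, -44.8, 0, 0, 0.04])

```text
time_s: 6.07
tcp_pos: [0.5252, -0.1229, 0.2486]
orientation: [-0.053, 0.573, 0.077, 0.814]
force: [0.3, -0.9, 0.0]
finger_gap: 0.47
```

Emit:
apply_moves(plan=[0.0151, -0.0189, 0.0006, 0, 0, 6.2, 0.04, 0.0303, -0.0378, 0.0013, 0, 0, 12.5, 0.04, 0.0454, -0.0566, 0.0019, 0, 0, 18.8, 0.04, 0.0605, -0.0755, 0.0025, 0, 0, 25, 0.04, 0.0756, -0.0944, 0.0031, 0, 0, 31.2, 0.04, 0.0908, -0.1133, 0.0038, 0, 0, 37.5, 0.04, 0.1059, -0.1321, 0.0044, 0, 0, 43.8, 0.04, 0.121, -0.151, 0.005, 0, 0, 50, 0.04])

```text
time_s: 6.73
tcp_pos: [0.5768, -0.2158, 0.1669]
orientation: [0.07, 0.59, 0.255, 0.763]
force: [0.2, 1.3, -0.1]
finger_gap: 0.468
```

```bash
python3 look.py i side scene wrist
python3 - <<'E'
from seq import *
s=telemetry.observe()
wplan([([X,-167.5,14.4],RT(40),.04,6)],start=(s['tcp_pos'],Rn.from_quat(s['orientation'])))
E
python3 -c "
import cv2,numpy as np
a=cv2.imread('pics/i_scene.png')[60:360,180:480];b=cv2.imread('pics/i_wrist.png')
a=cv2.resize(a,(420,420));b=b[:, :380];cv2.imwrite('pics/i2.png',np.hstack([a,b]))"
```

```text
t 6.88 tcp [ 0.5741 -0.2208  0.1638] board [  -1.1 -175.3  100.2] q [ 0.42  0.38  0.24  1.62 -0.6   1.36  2.67] F [-0.3  0.2  0.5] gap 0.469
tool axes in board [[-0.05, 0.43, -0.9], [0.02, 0.9, 0.43], [1.0, 0.01, -0.06]]
0.0134, -0.0049, 0.0018, -0.3, -0.5, 4.1, 0.04,
0.0268, -0.0099, 0.0037, -0.6, -1, 8.2, 0.04,
0.0402, -0.0148, 0.0055, -0.8, -1.4, 12.3, 0.04,
0.0536, -0.0197, 0.0073, -1.1, -1.9, 16.4, 0.04,
0.067, -0.0246, 0.0092, -1.4, -2.4, 20.5, 0.04,
0.0804, -0.0296, 0.011, -1.7, -2.9, 24.6, 0.04,
rows 6 max frac 0.58
```

View pics/i2.png

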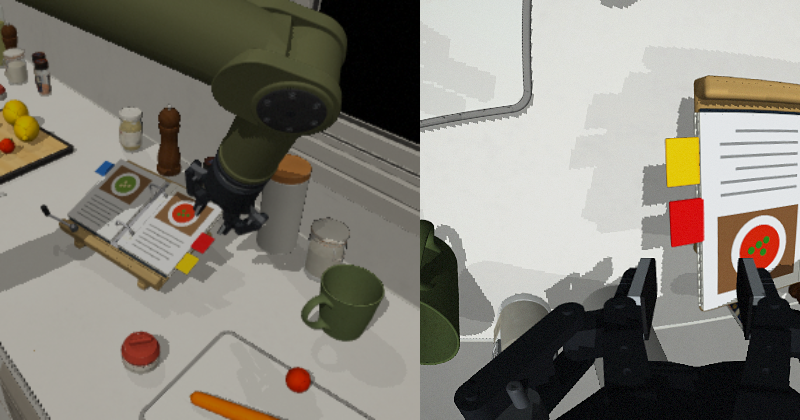

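Emit:
apply_moves(plan=[-0.005, 0, 0, 7.1, 0, 0, 0.04, -0.01, 0, 0, 14.2, 0, 0, 0.04, -0.015, 0, 0, 21.3, 0, 0, 0.04, -0.02, 0, 0, 28.4, 0, 0, 0.04, -0.025, 0, 0, 35.5, 0, 0, 0.04, -0.03, 0, 0, 42.6, 0, 0, 0.04, -0.03, 0, 0, 49.7, 0, 0, 0.04, -0.03, 0, 0, 56.8, 0, 0, 0.04])

```text
time_s: 7.55
tcp_pos: [0.5715, -0.2293, 0.1952]
orientation: [0.424, 0.64, -0.06, 0.638]
force: [-0.5, 0.0, -0.2]
finger_gap: 0.467
```

Emit:
apply_moves(plan=[0, 0, 0, 7.1, 0, 0, 0.04, 0, 0, 0, 14.2, 0, 0, 0.04, 0, 0, 0, 21.3, 0, 0, 0.04, 0, 0, 0, 28.4, 0, 0, 0.04, 0, 0, 0, 35.5, 0, 0, 0.04, 0, 0, 0, 42.6, 0, 0, 0.04, 0, 0, 0, 49.7, 0, 0, 0.04, 0, 0, 0, 56.8, 0, 0, 0.04])

```text
time_s: 8.22
tcp_pos: [0.5715, -0.2289, 0.1949]
orientation: [0.677, 0.535, -0.356, 0.359]
force: [0.3, -0.0, 0.4]
finger_gap: 0.469
```

Emit:
apply_moves(plan=[0, 0, 0, 7.1, 0, 0, 0.04, 0, 0, 0, 14.2, 0, 0, 0.04, 0, 0, 0, 21.3, 0, 0, 0.04, 0, 0, 0, 28.4, 0, 0, 0.04, 0, 0, 0, 35.5, 0, 0, 0.04, 0, 0, 0, 42.6, 0, 0, 0.04, 0, 0, 0, 49.7, 0, 0, 0.04, 0, 0, 0, 56.8, 0, 0, 0.04])

```text
time_s: 8.88
tcp_pos: [0.5716, -0.2288, 0.1949]
orientation: [0.766, 0.301, -0.568, -0.006]
force: [-0.3, 0.1, -0.6]
finger_gap: 0.469
```

```bash
cat >> seq.py <<'E'
def RB(phi):
    a=np.deg2rad(phi); return frame(bdir([0,np.cos(a),-np.sin(a)]),bdir([0,-np.sin(a),-np.cos(a)]))
def now():
    s=telemetry.observe(); return (s['tcp_pos'],Rn.from_quat(s['orientation']))
E
python3 - <<'E'
from seq import *
st()
wplan([([X,-205,75],RB(40),.04,8)],start=now())
E
```

```text
t 8.88 tcp [ 0.5716 -0.2288  0.1949] board [   5.8 -182.7  130.8] q [ 0.11  0.42  0.66  1.59 -0.73  1.49 -0.21] F [-0.3  0.1 -0.6] gap 0.469
tool axes in board [[-0.05, 0.43, -0.9], [0.16, -0.89, -0.43], [-0.99, -0.16, -0.02]]
0.0051, 0.0055, 0.0007, 1, 0.6, -3.1, 0.04,
0.0102, 0.0109, 0.0014, 2, 1.2, -6.1, 0.04,
0.0154, 0.0164, 0.0021, 3.1, 1.8, -9.2, 0.04,
0.0205, 0.0218, 0.0027, 4.1, 2.5, -12.2, 0.04,
0.0256, 0.0273, 0.0034, 5.1, 3.1, -15.3, 0.04,
0.0307, 0.0328, 0.0041, 6.1, 3.7, -18.3, 0.04,
0.0358, 0.0382, 0.0048, 7.2, 4.3, -21.4, 0.04,
0.0409, 0.0437, 0.0055, 8.2, 4.9, -24.4, 0.04,
rows 8 max frac 0.46
```

Emit:
apply_moves(plan=[0.0051, 0.0055, 0.0007, 1, 0.6, -3.1, 0.04, 0.0102, 0.0109, 0.0014, 2, 1.2, -6.1, 0.04, 0.0154, 0.0164, 0.0021, 3.1, 1.8, -9.2, 0.04, 0.0205, 0.0218, 0.0027, 4.1, 2.5, -12.2, 0.04, 0.0256, 0.0273, 0.0034, 5.1, 3.1, -15.3, 0.04, 0.0307, 0.0328, 0.0041, 6.1, 3.7, -18.3, 0.04, 0.0358, 0.0382, 0.0048, 7.2, 4.3, -21.4, 0.04, 0.0409, 0.0437, 0.0055, 8.2, 4.9, -24.4, 0.04])

```text
time_s: 9.55
tcp_pos: [0.5945, -0.2476, 0.142]
orientation: [0.705, 0.416, -0.541, -0.191]
force: [0.6, 0.1, 0.5]
finger_gap: 0.467
```

```bash
python3 look.py j scene wrist;python3 - <<'E'
from seq import *
wplan([([X,-167.5,14.4],RB(40),.04,6)],start=now())
E
python3 -c "
import cv2,numpy as np
a=cv2.imread('pics/j_scene.png')[120:320,240:440];b=cv2.imread('pics/j_wrist.png')
a=cv2.resize(a,(420,420));b=b[:, 180:];cv2.imwrite('pics/j2.png',np.hstack([a,b]))"
```

```text
t 9.65 tcp [ 0.5931 -0.2483  0.1379] board [   2.8 -205.9   71.3] q [ 0.39  0.82  0.53  1.3  -0.99  1.88 -0.21] F [-0.2  0.2  0.3] gap 0.466
tool axes in board [[-0.01, 0.77, -0.64], [-0.0, -0.64, -0.77], [-1.0, -0.0, 0.0]]
0.011, 0.0032, -0.0004, -0, 0.1, 0, 0.04,
0.022, 0.0063, -0.0009, -0, 0.1, 0, 0.04,
0.033, 0.0095, -0.0013, -0, 0.2, 0.1, 0.04,
0.0439, 0.0127, -0.0018, -0, 0.2, 0.1, 0.04,
0.0549, 0.0158, -0.0022, -0.1, 0.3, 0.1, 0.04,
0.0659, 0.019, -0.0026, -0.1, 0.3, 0.1, 0.04,
rows 6 max frac 0.27
```

View pics/j2.png

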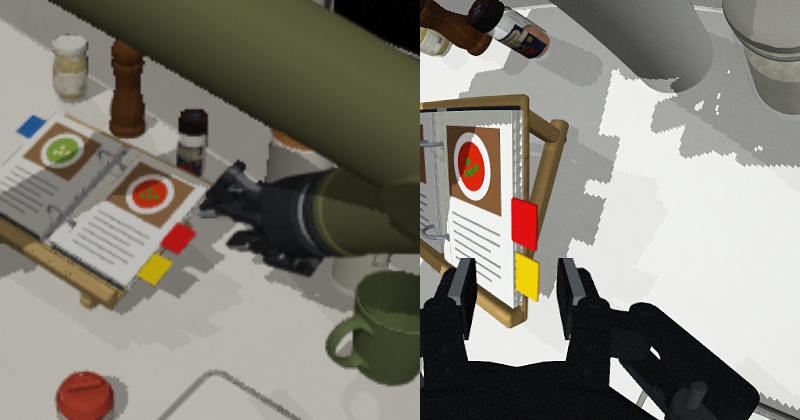

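Run:
```python
from seq import *
m=cam('wrist'); im=vision.capture('wrist'); cv2.imwrite('pics/k_w.png',im[:,:,::-1]); st()
for c in ['red','yel']:
    k,l,s,ce=cv2.connectedComponentsWithStats(seg(im,c).astype(np.uint8)); print(c,[(s[i][4],ce[i].round(1)) for i in range(1,k) if s[i][4]>100])
print(proj(m,b2w(P,[[0,-146,12.5],[-46,-146,9.5]])))
```

```text
t 9.7 tcp [ 0.5934 -0.2484  0.1398] board [   3.7 -206.    72.9] q [ 0.39  0.82  0.53  1.3  -0.99  1.88 -0.21] F [0.2 1.3 0.6] gap 0.469
tool axes in board [[-0.01, 0.77, -0.64], [0.0, -0.64, -0.77], [-1.0, -0.01, 0.0]]
red [(np.int32(107), array([129.2, 146.7])), (np.int32(800), array([231.3, 165.2])), (np.int32(1146), array([284.4, 222.4]))]
yel [(np.int32(593), array([127.6, 110.6])), (np.int32(921), array([286.6, 275.1]))]
[[285.92724448 222.34618775]
 [288.15207732 275.24585639]]
```

Run:
```python
from seq import *
json.dump({'p':list(b2w(P,[X,-205,75])[0]),'q':list(Rn.from_matrix(RB(40)).as_quat())},open('cmd.json','w'))
wplan([([X,-167.5,14.4],RB(40),.04,5),([X,-167.5,14.4],RB(40),.04,3)])
```

```text
0.0135, 0.0045, 0, 0, 0, 0, 0.04,
0.0271, 0.0089, 0, 0, 0, 0, 0.04,
0.0406, 0.0134, -0, 0, 0, 0, 0.04,
0.0541, 0.0179, -0, 0, 0, 0, 0.04,
0.0677, 0.0223, -0, 0, 0, 0, 0.04,
0.0677, 0.0223, -0, 0, 0, 0, 0.04,
0.0677, 0.0223, -0, 0, 0, 0, 0.04,
0.0677, 0.0223, -0, 0, 0, 0, 0.04,
rows 8 max frac 0.34
```

Emit:
apply_moves(plan=[0.0135, 0.0045, 0, 0, 0, 0, 0.04, 0.0271, 0.0089, 0, 0, 0, 0, 0.04, 0.0406, 0.0134, 0, 0, 0, 0, 0.04, 0.0542, 0.0178, 0, 0, 0, 0, 0.04, 0.0677, 0.0223, 0, 0, 0, 0, 0.04, 0.0677, 0.0223, 0, 0, 0, 0, 0.04, 0.0677, 0.0223, 0, 0, 0, 0, 0.04])

```text
time_s: 10.28
tcp_pos: [0.6062, -0.2084, 0.083]
orientation: [0.706, 0.416, -0.541, -0.191]
force: [0.2, -0.1, 0.4]
finger_gap: 0.469
```

```bash
python3 look.py l scene wrist;python3 - <<'E'
from seq import *
wplan([([X,-122.5,14.4],RB(40),.04,5)],start=now())
E
python3 -c "
import cv2,numpy as np
a=cv2.imread('pics/l_scene.png')[120:320,240:440];b=cv2.imread('pics/l_wrist.png')
a=cv2.resize(a,(420,420));b=b[:, 120:500];cv2.imwrite('pics/l2.png',np.hstack([a,b]))"
```

```text
t 10.38 tcp [ 0.6063 -0.2105  0.084 ] board [   3.1 -171.2   13.8] q [ 0.34  0.85  0.51  1.37 -1.01  1.78 -0.18] F [ 0.1 -0.5  0.5] gap 0.468
tool axes in board [[-0.0, 0.77, -0.64], [0.0, -0.64, -0.77], [-1.0, -0.0, -0.0]]
0.0074, -0.0064, -0.0004, 0, 0, -0, 0.04,
0.0147, -0.0127, -0.0008, 0.1, 0, -0, 0.04,
0.0221, -0.0191, -0.0012, 0.1, 0.1, -0.1, 0.04,
0.0295, -0.0254, -0.0016, 0.1, 0.1, -0.1, 0.04,
0.0368, -0.0318, -0.002, 0.2, 0.1, -0.1, 0.04,
rows 5 max frac 0.23
```

View pics/l2.png

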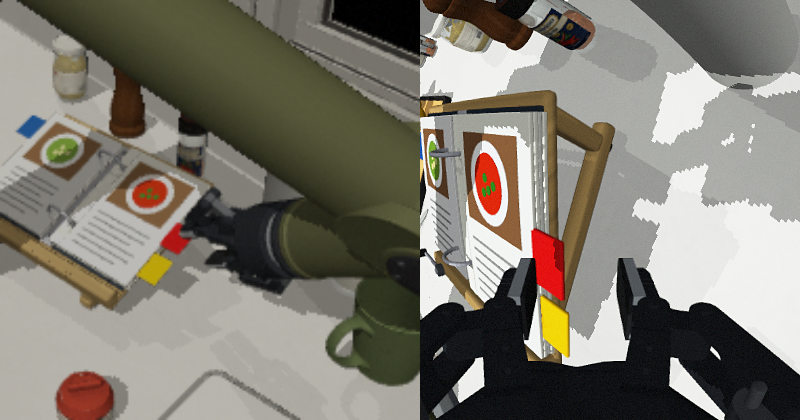

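Emit:
apply_moves(plan=[0.0071, -0.006, -0.0002, 0, 0, 0, 0.04, 0.0142, -0.012, -0.0004, 0, 0, 0, 0.04, 0.0213, -0.018, -0.0006, 0, 0, 0, 0.04, 0.0284, -0.024, -0.0008, 0, 0, 0, 0.04, 0.0355, -0.03, -0.001, 0, 0, 0, 0.04, 0.0355, -0.03, -0.001, 0, 0, 0, 0.04, 0.0355, -0.03, -0.001, 0, 0, 0, 0.04])

```text
time_s: 10.97
tcp_pos: [0.5984, -0.163, 0.0845]
orientation: [0.706, 0.416, -0.54, -0.191]
force: [0.8, -0.0, -0.2]
finger_gap: 0.468
```

```bash
python3 look.py m scene wrist;python3 - <<'E'
from seq import *
wplan([([X,-116.5,57.3],RB(40),.04,5),([X,-98.1,94.8],RB(40),.04,4)],start=now())
E
python3 -c "
import cv2,numpy as np
a=cv2.imread('pics/m_scene.png')[170:270,260:360];b=cv2.imread('pics/m_wrist.png')
a=cv2.resize(a,(420,420));b=b[:, 120:500];cv2.imwrite('pics/m2.png',np.hstack([a,b]))"
```

```text
t 11.07 tcp [ 0.5984 -0.1642  0.0843] board [   4.  -124.2   13.7] q [ 0.28  0.78  0.5   1.48 -1.01  1.72 -0.18] F [ 0.5 -0.   0.1] gap 0.469
tool axes in board [[-0.0, 0.77, -0.64], [0.0, -0.64, -0.77], [-1.0, -0.0, -0.0]]
-0.0044, -0.0077, -0.0002, 0, 0, -0, 0.04,
-0.0088, -0.0153, -0.0004, 0.1, 0.1, -0, 0.04,
-0.0133, -0.023, -0.0006, 0.1, 0.1, -0, 0.04,
-0.0177, -0.0307, -0.0008, 0.1, 0.1, -0.1, 0.04,
-0.0221, -0.0383, -0.001, 0.2, 0.1, -0.1, 0.04,
-0.0246, -0.0485, -0.0011, 0.2, 0.1, -0.1, 0.04,
-0.0271, -0.0586, -0.0011, 0.2, 0.1, -0.1, 0.04,
-0.0297, -0.0687, -0.0011, 0.2, 0.1, -0.1, 0.04,
-0.0322, -0.0789, -0.0011, 0.2, 0.1, -0.1, 0.04,
rows 9 max frac 0.25
```

View pics/m2.png

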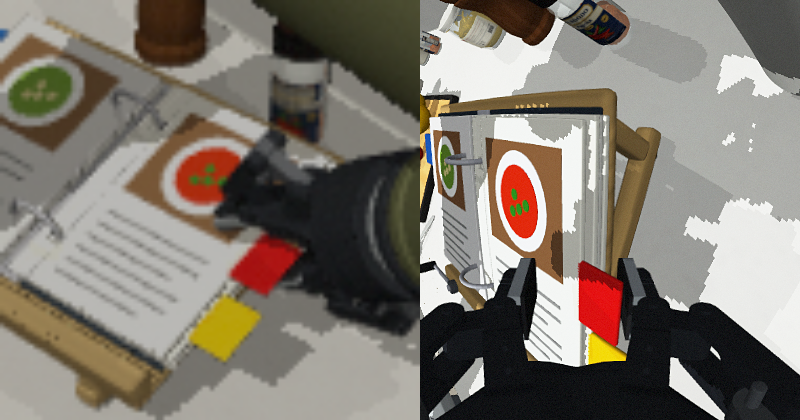

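Emit:
apply_moves(plan=[-0.0044, -0.0077, 0, 0, 0, 0, 0.04, -0.0088, -0.0153, 0, 0, 0, 0, 0.04, -0.0133, -0.023, 0, 0, 0, 0, 0.04, -0.0177, -0.0307, 0, 0, 0, 0, 0.04, -0.0221, -0.0383, 0, 0, 0, 0, 0.04, -0.0221, -0.0383, 0, 0, 0, 0, 0.04])

```text
time_s: 11.57
tcp_pos: [0.5822, -0.1597, 0.1276]
orientation: [0.707, 0.415, -0.54, -0.19]
force: [1.0, -0.4, -0.5]
finger_gap: 0.463
```

```bash
python3 look.py n scene wrist;python3 - <<'E'
from seq import *
wplan([([X,-98.1,94.8],RB(40),.04,5)],start=now())
E
python3 -c "
import cv2,numpy as np
a=cv2.imread('pics/n_scene.png')[150:290,230:370];b=cv2.imread('pics/n_wrist.png')
a=cv2.resize(a,(420,420));b=b[:, 120:500];cv2.imwrite('pics/n2.png',np.hstack([a,b]))"
```

```text
t 11.67 tcp [ 0.5824 -0.1594  0.1258] board [   4.3 -116.5   57.8] q [ 0.27  0.7   0.52  1.52 -0.98  1.75 -0.2 ] F [ 0.6 -0.8 -0.5] gap 0.472
tool axes in board [[-0.0, 0.77, -0.64], [0.0, -0.64, -0.77], [-1.0, -0.0, -0.0]]
-0.0019, -0.008, -0.0002, 0, 0, -0, 0.04,
-0.0039, -0.0161, -0.0003, 0.1, 0, -0, 0.04,
-0.0058, -0.0241, -0.0005, 0.1, 0.1, -0.1, 0.04,
-0.0078, -0.0321, -0.0006, 0.2, 0.1, -0.1, 0.04,
-0.0097, -0.0402, -0.0008, 0.2, 0.1, -0.1, 0.04,
rows 5 max frac 0.2
```

View pics/n2.png

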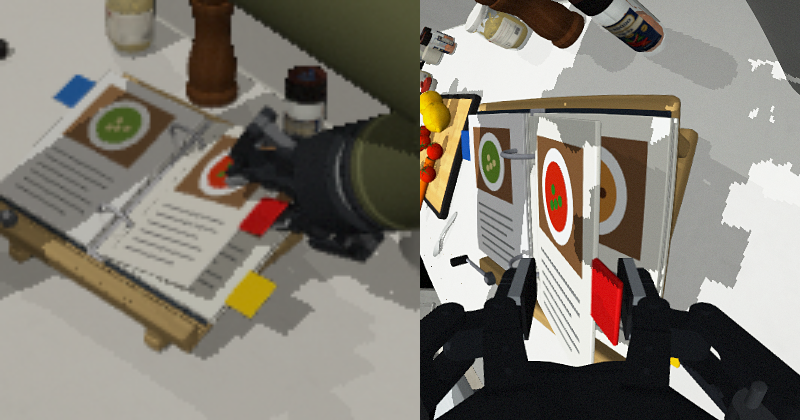

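Emit:
apply_moves(plan=[-0.0019, -0.008, 0, 0, 0, 0, 0.04, -0.0039, -0.0161, 0, 0, 0, 0, 0.04, -0.0058, -0.0241, 0, 0, 0, 0, 0.04, -0.0078, -0.0321, 0, 0, 0, 0, 0.04, -0.0097, -0.0402, 0, 0, 0, 0, 0.04, -0.0097, -0.0402, 0, 0, 0, 0, 0.02, -0.0097, -0.0402, 0, 0, 0, 0, 0.01, -0.0097, -0.0402, 0, 0, 0, 0, 0], grip_force=25)

```text
time_s: 12.33
tcp_pos: [0.5664, -0.1436, 0.1599]
orientation: [0.707, 0.415, -0.54, -0.191]
force: [1.0, -1.2, -0.7]
finger_gap: 0.048
```

Emit:
apply_moves(plan=[0, 0, 0, 0, 0, 0, 0, 0, 0, 0, 0, 0, 0, 0, 0, 0, 0, 0, 0, 0, 0, 0, 0, 0, 0, 0, 0, 0])

```text
time_s: 12.67
tcp_pos: [0.5665, -0.1444, 0.1595]
orientation: [0.707, 0.414, -0.541, -0.191]
force: [1.6, -3.9, -0.3]
finger_gap: 0.031
```

```bash
python3 look.py o scene wrist;python3 - <<'E'
from seq import *
R,t=boardRt(P); s=telemetry.observe(); b=R.T@(s['tcp_pos']-t)*1000; print('r,phi',np.hypot(b[1],b[2]-12.5),np.rad2deg(np.arctan2(b[2]-12.5,-b[1])))
x,r=b[0],128
cmd=(b2w(P,[X,-98.1,94.8])[0],Rn.from_matrix(RB(40)))
wplan([(pol(X,r,a),RB(a),0,1) for a in np.arange(43.5,68.1,3.5)],start=cmd);print()
wplan([(pol(X,r,a),RB(a),0,1) for a in np.arange(71.5,96.1,3.5)]);print()
wplan([(pol(X,r,a),RB(a),0,1) for a in np.arange(99.5,124.1,3.5)])
E
python3 -c "
import cv2,numpy as np
a=cv2.imread('pics/o_scene.png')[150:290,230:370];b=cv2.imread('pics/o_wrist.png')
a=cv2.resize(a,(420,420));b=b[:, 120:500];cv2.imwrite('pics/o2.png',np.hstack([a,b]))"
```

```text
t 12.77 tcp [ 0.5665 -0.1443  0.1596] board [  3.9 -98.8  94. ] q [ 0.24  0.62  0.54  1.57 -0.96  1.76 -0.23] F [ 1.7 -3.9  0.6] gap 0.032
tool axes in board [[-0.0, 0.76, -0.64], [0.0, -0.64, -0.76], [-1.0, -0.0, -0.0]]
r,phi 128.02958085087624 39.5234476868346
0.0003, -0.0078, -0, -0, -0, 3.5, 0,
0.001, -0.0156, 0, -0, -0, 7, 0,
0.0022, -0.0233, 0, -0, 0, 10.5, 0,
0.0039, -0.031, 0, -0, -0, 14, 0,
0.006, -0.0385, 0, 0, -0, 17.5, 0,
0.0086, -0.0459, -0, 0, -0, 21, 0,
0.0116, -0.0531, 0, -0, 0, 24.5, 0,
0.015, -0.0601, -0, -0, 0, 28, 0,
rows 8 max frac 0.49

0.0002, -0.0078, 0, 0, -0, 3.5, 0,
0.001, -0.0156, -0, 0, -0, 7, 0,
0.0021, -0.0233, 0, 0, -0, 10.5, 0,
0.0038, -0.031, 0, 0, -0, 14, 0,
0.0059, -0.0385, 0, -0, -0, 17.5, 0,
0.0085, -0.0459, 0, -0, 0, 21, 0,
0.0115, -0.0531, 0, -0, 0, 24.5, 0,
0.015, -0.0601, 0, -0, 0, 28, 0,
rows 8 max frac 0.49

0.0002, -0.0078, -0, 0, 0, 3.5, 0,
0.001, -0.0156, -0, 0, -0, 7, 0,
0.0021, -0.0233, -0, 0, -0, 10.5, 0,
0.0038, -0.031, -0, -0, -0, 14, 0,
0.0059, -0.0385, -0, -0, -0, 17.5, 0,
0.0085, -0.0459, -0, 0, -0, 21, 0,
0.0115, -0.0531, -0, 0, 0, 24.5, 0,
0.015, -0.0601, -0, 0, -0, 28, 0,
rows 8 max frac 0.49
```

View pics/o2.png

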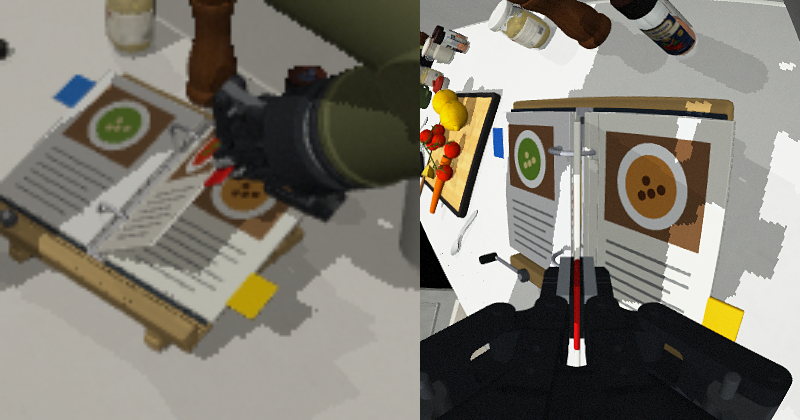

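Emit:
apply_moves(plan=[0.0003, -0.0078, 0, 0, 0, 3.5, 0, 0.001, -0.0156, 0, 0, 0, 7, 0, 0.0022, -0.0233, 0, 0, 0, 10.5, 0, 0.0039, -0.031, 0, 0, 0, 14, 0, 0.006, -0.0385, 0, 0, 0, 17.5, 0, 0.0086, -0.0459, 0, 0, 0, 21, 0, 0.0116, -0.0531, 0, 0, 0, 24.5, 0, 0.015, -0.0601, 0, 0, 0, 28, 0])

```text
time_s: 13.43
tcp_pos: [0.5443, -0.0971, 0.1946]
orientation: [0.787, 0.23, -0.57, -0.053]
force: [-0.4, -2.7, 0.3]
finger_gap: 0.034
```

Emit:
apply_moves(plan=[0.0002, -0.0078, 0, 0, 0, 3.5, 0, 0.001, -0.0156, 0, 0, 0, 7, 0, 0.0021, -0.0233, 0, 0, 0, 10.5, 0, 0.0038, -0.031, 0, 0, 0, 14, 0, 0.0059, -0.0385, 0, 0, 0, 17.5, 0, 0.0085, -0.0459, 0, 0, 0, 21, 0, 0.0115, -0.0531, 0, 0, 0, 24.5, 0, 0.015, -0.0601, 0, 0, 0, 28, 0])

```text
time_s: 14.1
tcp_pos: [0.5294, -0.0361, 0.2028]
orientation: [0.819, 0.034, -0.566, 0.087]
force: [1.1, -0.8, 0.5]
finger_gap: 0.03
```

```bash
python3 look.py q scene wrist
python3 -c "
import cv2,numpy as np
a=cv2.imread('pics/q_scene.png')[150:290,230:370];b=cv2.imread('pics/q_wrist.png')
a=cv2.resize(a,(420,420));b=b[:, 120:500];cv2.imwrite('pics/q2.png',np.hstack([a,b]))"
```

```text
t 14.2 tcp [ 0.5288 -0.0322  0.2017] board [  3.2  18.4 139. ] q [-0.29 -0.19  0.24  2.1   0.13  0.88 -1.5 ] F [0.4 2.6 1.3] gap 0.032
tool axes in board [[0.0, -0.1, -0.99], [0.01, -0.99, 0.1], [-1.0, -0.01, 0.0]]
```

View pics/q2.png

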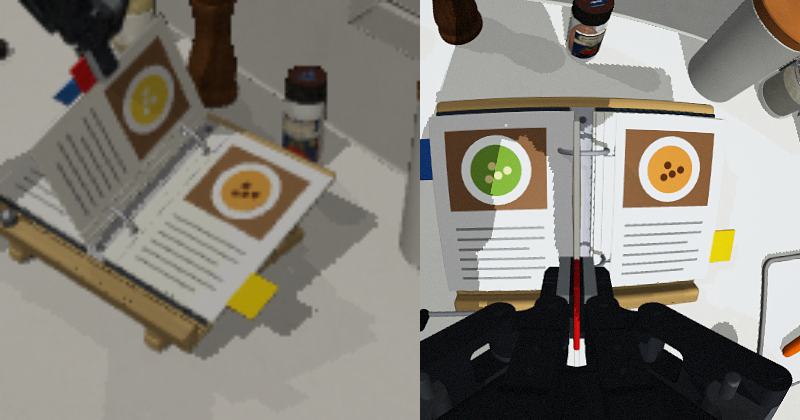

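Emit:
apply_moves(plan=[0.0002, -0.0078, 0, 0, 0, 3.5, 0, 0.001, -0.0156, 0, 0, 0, 7, 0, 0.0021, -0.0233, 0, 0, 0, 10.5, 0, 0.0038, -0.031, 0, 0, 0, 14, 0, 0.0059, -0.0385, 0, 0, 0, 17.5, 0, 0.0085, -0.0459, 0, 0, 0, 21, 0, 0.0115, -0.0531, 0, 0, 0, 24.5, 0, 0.015, -0.0601, 0, 0, 0, 28, 0])

```text
time_s: 14.87
tcp_pos: [0.526, 0.0208, 0.183]
orientation: [0.802, -0.166, -0.529, 0.221]
force: [-0.4, -0.2, 3.3]
finger_gap: 0.032
```

```bash
python3 look.py r scene
python3 - <<'E'
from seq import *
wplan([(pol(X,128,a),RB(a),0,1) for a in np.arange(127.5,145.1,3.5)])
E
```

```text
t 14.92 tcp [0.5255 0.0246 0.1803] board [  2.8  74.8 116.4] q [-0.38 -0.01 -0.17  2.11  0.78  1.1  -2.41] F [0.9 6.2 0.1] gap 0.027
tool axes in board [[0.0, -0.56, -0.83], [0.01, -0.83, 0.56], [-1.0, -0.01, 0.0]]
0.0002, -0.0078, -0, -0, -0, 3.5, 0,
0.001, -0.0156, 0, 0, 0, 7, 0,
0.0021, -0.0233, -0, -0, 0, 10.5, 0,
0.0038, -0.031, -0, 0, 0, 14, 0,
0.0059, -0.0385, 0, 0, 0, 17.5, 0,
0.0085, -0.0459, 0, 0, 0, 21, 0,
rows 6 max frac 0.49
```

Emit:
apply_moves(plan=[0, 0, 0, 0, 0, 0, 0.05, 0, 0, 0, 0, 0, 0, 0.05, 0, 0, 0, 0, 0, 0, 0.05, -0.015, 0, 0, 0, 0, 0, 0.05, -0.03, 0, 0, 0, 0, 0, 0.05, -0.045, 0, 0, 0, 0, 0, 0.05, -0.06, 0, 0, 0, 0, 0, 0.05, -0.075, 0, 0, 0, 0, 0, 0.05])

```text
time_s: 15.58
tcp_pos: [0.4964, 0.0571, 0.241]
orientation: [0.802, -0.165, -0.53, 0.219]
force: [-0.6, -0.1, -0.1]
finger_gap: 0.584
```

```bash
python3 look.py s scene side wrist
python3 -c "
import cv2,numpy as np
a=cv2.imread('pics/s_scene.png')[130:270,200:340];b=cv2.imread('pics/s_wrist.png')
a=cv2.resize(a,(420,420));b=b[:, 120:500];cv2.imwrite('pics/s2.png',np.hstack([a,b]))"
```

```text
t 15.73 tcp [0.4974 0.058  0.2412] board [  3.5 112.9 180.9] q [-0.42 -0.09 -0.21  2.05  0.7   1.25 -2.38] F [-0.   0.9 -0.6] gap 0.586
tool axes in board [[0.0, -0.56, -0.83], [0.0, -0.83, 0.56], [-1.0, -0.0, -0.0]]
```

View pics/s2.png

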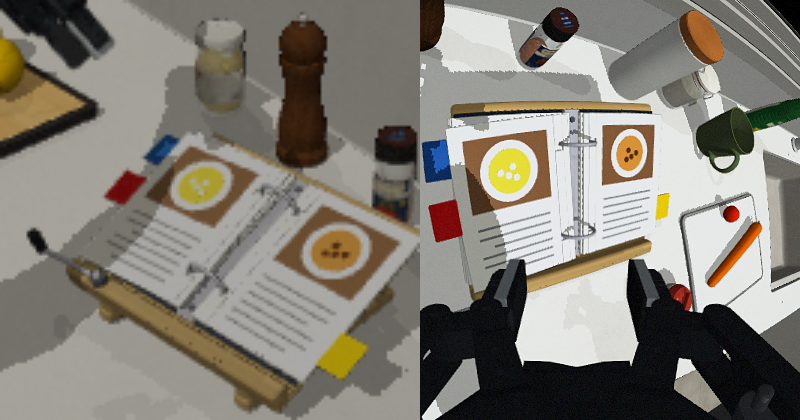

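Run:
```python
from seq import *
wplan([([0,60,150],RB(90),.02,6)],start=now());print()
wplan([([0,20,90],R1,0,14)])
```

```text
0.0092, 0.0044, 0.0006, 0, -0, -5.7, 0.02,
0.0184, 0.0089, 0.0012, 0, -0.1, -11.3, 0.02,
0.0276, 0.0133, 0.0018, 0, -0.1, -17, 0.02,
0.0368, 0.0177, 0.0024, 0, -0.1, -22.7, 0.02,
0.046, 0.0222, 0.003, 0.1, -0.1, -28.3, 0.02,
0.0552, 0.0266, 0.0037, 0.1, -0.2, -34, 0.02,
rows 6 max frac 0.79

0.0043, 0.0029, 0, -6.4, -0, -0, 0,
0.0086, 0.0057, 0, -12.9, -0, 0, 0,
0.0129, 0.0086, -0, -19.3, 0, 0, 0,
0.0171, 0.0114, -0, -25.7, -0, 0, 0,
0.0214, 0.0143, -0, -32.1, -0, 0, 0,
0.0257, 0.0171, 0, -38.6, -0, 0, 0,
0.03, 0.02, 0, -45, 0, 0, 0,
0.0343, 0.0229, -0, -51.4, -0, 0, 0,
0.0386, 0.0257, -0, -57.9, 0, 0, 0,
0.0429, 0.0286, -0, -64.3, 0, 0, 0,
0.0471, 0.0314, -0, -70.7, 0, 0, 0,
0.0514, 0.0343, -0, -77.1, 0, 0, 0,
0.0557, 0.0371, -0, -83.6, -0, 0, 0,
0.06, 0.04, -0, -90, -0, 0, 0,
rows 14 max frac 0.9
```

Emit:
apply_moves(plan=[0.0092, 0.0044, 0.0006, 0, 0, -5.7, 0.02, 0.0184, 0.0089, 0.0012, 0, 0, -11.3, 0.02, 0.0276, 0.0133, 0.0018, 0, 0, -17, 0.02, 0.0368, 0.0177, 0.0024, 0, 0, -22.7, 0.02, 0.046, 0.0222, 0.003, 0, 0, -28.3, 0.02, 0.0552, 0.0266, 0.0037, 0, 0, -34, 0.02])

```text
time_s: 16.23
tcp_pos: [0.514, 0.0058, 0.2101]
orientation: [0.816, 0.078, -0.57, 0.054]
force: [0.0, -0.2, -0.6]
finger_gap: 0.234
```

Emit:
apply_moves(plan=[0.0043, 0.0029, 0, -6.4, 0, 0, 0, 0.0086, 0.0057, 0, -12.9, 0, 0, 0, 0.0129, 0.0086, 0, -19.3, 0, 0, 0, 0.0171, 0.0114, 0, -25.7, 0, 0, 0, 0.0214, 0.0143, 0, -32.1, 0, 0, 0, 0.0257, 0.0171, 0, -38.6, 0, 0, 0, 0.03, 0.02, 0, -45, 0, 0, 0, 0.0343, 0.0229, 0, -51.4, 0, 0, 0])

```text
time_s: 16.9
tcp_pos: [0.5292, -0.0142, 0.1764]
orientation: [0.71, 0.317, -0.481, 0.405]
force: [-0.2, 0.5, 0.6]
finger_gap: -0.002
```

Run:
```python
from seq import *
st()
wplan([([0,20,90],R1,0,7)],start=now())
```

```text
t 16.9 tcp [ 0.5292 -0.0142  0.1764] board [ -2.  36. 114.] q [-0.45 -0.17  0.44  2.12  0.02  0.84 -0.5 ] F [-0.2  0.5  0.6] gap -0.002
tool axes in board [[-0.0, -0.0, -1.0], [0.79, -0.62, 0.0], [-0.62, -0.79, 0.0]]
0.0034, 0.0016, 0.0016, -5.5, 0, 0, 0,
0.0069, 0.0033, 0.0032, -10.9, 0.1, 0, 0,
0.0103, 0.0049, 0.0048, -16.4, 0.1, 0, 0,
0.0137, 0.0066, 0.0064, -21.8, 0.1, 0, 0,
0.0172, 0.0082, 0.0081, -27.3, 0.1, 0, 0,
0.0206, 0.0098, 0.0097, -32.8, 0.2, 0, 0,
0.024, 0.0115, 0.0113, -38.2, 0.2, 0, 0,
rows 7 max frac 0.76
```

Emit:
apply_moves(plan=[0.0034, 0.0016, 0.0016, -5.5, 0, 0, 0, 0.0069, 0.0033, 0.0032, -10.9, 0, 0, 0, 0.0103, 0.0049, 0.0048, -16.4, 0, 0, 0, 0.0137, 0.0066, 0.0064, -21.8, 0, 0, 0, 0.0172, 0.0082, 0.0081, -27.3, 0, 0, 0, 0.0206, 0.0098, 0.0097, -32.8, 0, 0, 0, 0.024, 0.0115, 0.0113, -38.2, 0, 0, 0, 0.024, 0.0115, 0.0113, -38.2, 0, 0, 0])

```text
time_s: 17.57
tcp_pos: [0.5418, -0.0283, 0.1543]
orientation: [0.539, 0.457, -0.352, 0.614]
force: [-0.6, 0.2, -0.1]
finger_gap: -0.001
```

```bash
python3 look.py t wrist scene
python3 -c "
import cv2,numpy as np
a=cv2.imread('pics/t_scene.png')[160:270,210:320];b=cv2.imread('pics/t_wrist.png')
a=cv2.resize(a,(420,420));b=b[:, 100:480];cv2.imwrite('pics/t2.png',np.hstack([a,b]))"
```

```text
t 17.67 tcp [ 0.5421 -0.0272  0.1552] board [ 0.4 20.8 90.5] q [-0.53 -0.12  0.55  2.12 -0.01  0.79  0.22] F [ 0.2 -0.1 -0.4] gap 0.004
tool axes in board [[-0.0, -0.0, -1.0], [1.0, -0.01, -0.0], [-0.01, -1.0, 0.0]]
```

View pics/t2.png

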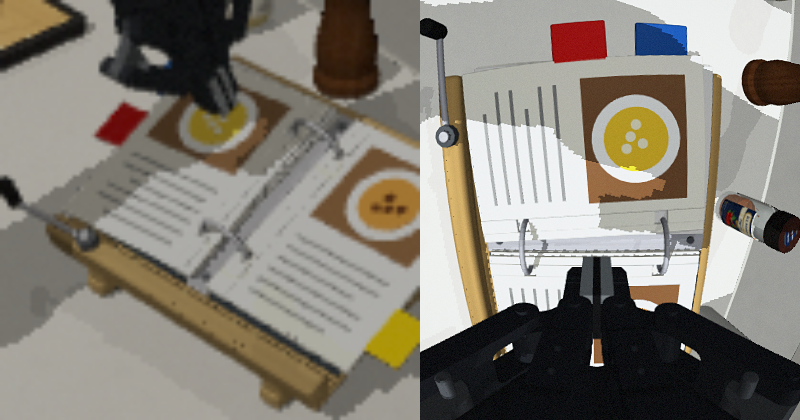

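Emit:
apply_moves(plan=[0.015, 0, 0, 0, 0, 0, 0, 0.03, 0, 0, 0, 0, 0, 0, 0.045, 0, 0, 0, 0, 0, 0, 0.057, 0, 0, 0, 0, 0, 0, 0.062, 0, 0, 0, 0, 0, 0, 0.066, 0, 0, 0, 0, 0, 0, 0.066, 0, 0, 0, 0, 0, 0])

```text
time_s: 18.25
tcp_pos: [0.5648, -0.0222, 0.0935]
orientation: [0.539, 0.457, -0.351, 0.614]
force: [-0.8, -0.7, -0.2]
finger_gap: -0.0
```

```bash
python3 -c "
from h import *
st()"
```

```text
t 18.25 tcp [ 0.5648 -0.0222  0.0935] board [ 1.1 21.5 24.6] q [-0.53  0.03  0.58  2.14 -0.15  0.65  0.34] F [-0.8 -0.7 -0.2] gap -0.0
tool axes in board [[-0.0, -0.0, -1.0], [1.0, -0.0, -0.0], [-0.0, -1.0, 0.0]]
```

Emit:
apply_moves(plan=[0.002, 0, 0, 0, 0, 0, 0, 0.004, 0, 0, 0, 0, 0, 0, 0.006, 0, 0, 0, 0, 0, 0, 0.008, 0, 0, 0, 0, 0, 0, 0.01, 0, 0, 0, 0, 0, 0])

```text
time_s: 18.67
tcp_pos: [0.5686, -0.0213, 0.0848]
orientation: [0.54, 0.457, -0.35, 0.614]
force: [1.1, -0.3, -0.2]
finger_gap: 0.002
```

Emit:
apply_moves(plan=[0.001, 0, 0, 0, 0, 0, 0, 0.002, 0, 0, 0, 0, 0, 0, 0.002, 0, 0, 0, 0, 0, 0])

```text
time_s: 18.92
tcp_pos: [0.5688, -0.0213, 0.0846]
orientation: [0.54, 0.457, -0.351, 0.614]
force: [-15.9, -0.7, 23.4]
finger_gap: 0.001
```

```bash
python3 look.py u wrist scene
python3 -c "
import cv2,numpy as np
a=cv2.imread('pics/u_scene.png')[160:270,210:320];b=cv2.imread('pics/u_wrist.png')
a=cv2.resize(a,(420,420));b=b[:, 100:480];cv2.imwrite('pics/u2.png',np.hstack([a,b]))"
```

```text
t 19.02 tcp [ 0.5688 -0.0213  0.0845] board [ 1.9 21.7 14.8] q [-0.53  0.05  0.59  2.14 -0.19  0.63  0.37] F [-16.2  -0.6  22.1] gap 0.001
tool axes in board [[-0.0, -0.0, -1.0], [1.0, -0.0, -0.0], [-0.0, -1.0, 0.0]]
```

View pics/u2.png

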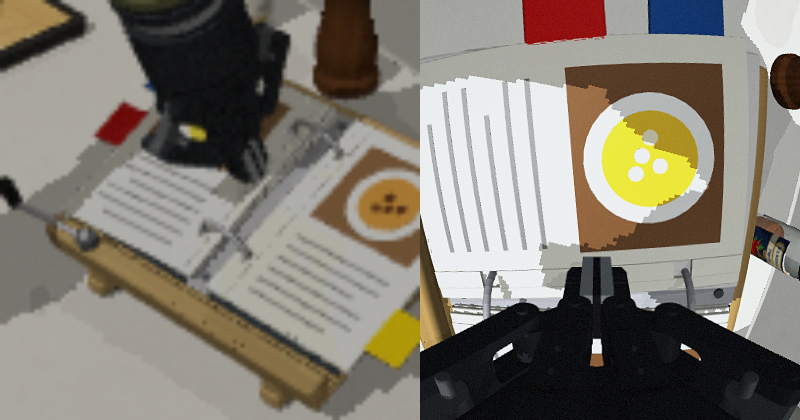

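Emit:
apply_moves(plan=[-0.004, 0, 0, 0, 0, 0, 0, -0.02, 0, 0, 0, 0, 0, 0, -0.05, 0, 0, 0, 0, 0, 0, -0.085, 0, 0, 0, 0, 0, 0, -0.12, 0, 0, 0, 0, 0, 0, -0.14, 0, 0, 0, 0, 0, 0, -0.14, 0, 0, 0, 0, 0, 0])

```text
time_s: 19.6
tcp_pos: [0.524, -0.0302, 0.22]
orientation: [0.542, 0.454, -0.348, 0.616]
force: [1.0, -0.6, 0.9]
finger_gap: 0.003
```

Run:
```python
from seq import *
m=cam('wrist'); im=vision.capture('wrist'); cv2.imwrite('pics/v_w.png',im[:,:,::-1]); st()
sc=vision.capture('scene'); cv2.imwrite('pics/v_s.png',sc[:,:,::-1])
si=vision.capture('side'); cv2.imwrite('pics/v_side.png',si[:,:,::-1])
o=im[:,:,::-1].copy()
pts=[[a,y,12.5] for a in(-18,18) for y in(133,159)]+[[x,y,14] for x in(-82.5,82.5) for y in(8,132.5)]
for u in proj(m,b2w(P,pts)): cv2.circle(o,tuple(np.int32(u.round())),2,(255,0,255),-1)
a=sc[160:270,210:320,::-1].copy()
cv2.imwrite('pics/v2.png',np.hstack([cv2.resize(a,(420,420)),o[:,100:480]]))
for c,mm,i in [('red',m,im),('blue',m,im),('red',cam('scene'),sc),('blue',cam('scene'),sc)]:
    k,l,s,ce=cv2.connectedComponentsWithStats(seg(i,c).astype(np.uint8)); print(c,[(s[j][4],ce[j].round(1)) for j in range(1,k) if s[j][4]>40], proj(mm,b2w(P,[[0,146,12.5],[46,146,10]])).round(1).tolist())
```

```text
t 19.65 tcp [ 0.5232 -0.03    0.2173] board [  3.7  21.7 155.4] q [-0.52 -0.25  0.52  2.08  0.07  0.93  0.15] F [ 0.  -0.2  0.3] gap -0.002
tool axes in board [[0.01, -0.0, -1.0], [1.0, -0.0, 0.01], [-0.0, -1.0, 0.0]]
red [(np.int32(1167), array([253.8,  57.9])), (np.int32(53), array([ 86.1, 354.3]))] [[266.2, 57.5], [318.8, 58.5]]
blue [(np.int32(963), array([317.1,  56. ])), (np.int32(105), array([385.3, 193.5]))] [[266.2, 57.5], [318.8, 58.5]]
red [(np.int32(202), array([278.6, 312.1])), (np.int32(146), array([393.6, 331. ]))] [[244.6, 189.5], [255.5, 179.4]]
blue [(np.int32(52), array([253.3, 179.5]))] [[244.6, 189.5], [255.5, 179.4]]
```

View pics/v2.png

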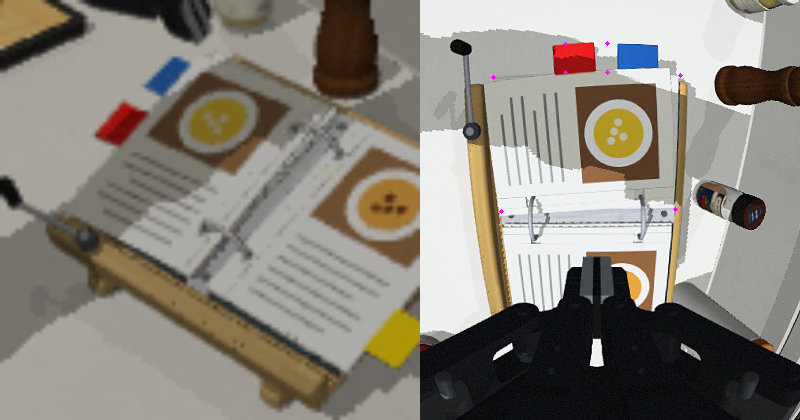

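Run:
```python
import cv2,numpy as np
a=cv2.imread('pics/v_w.png')[30:250,130:350]; cv2.imwrite('pics/v3.png',cv2.resize(a,(800,600) if 0 else (600,600),interpolation=cv2.INTER_CUBIC))
a=cv2.imread('pics/v_side.png')[170:270,220:330]; cv2.imwrite('pics/v4.png',cv2.resize(a,(660,600),interpolation=cv2.INTER_CUBIC))
```

```text
(no output)
```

View pics/v3.png

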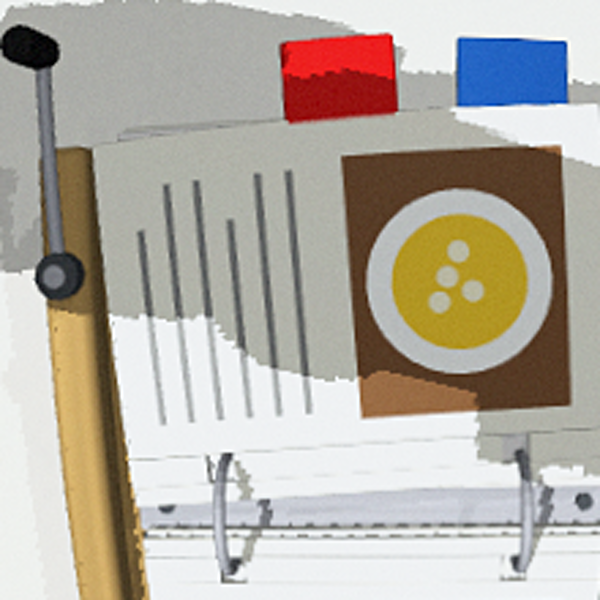

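View pics/v4.png

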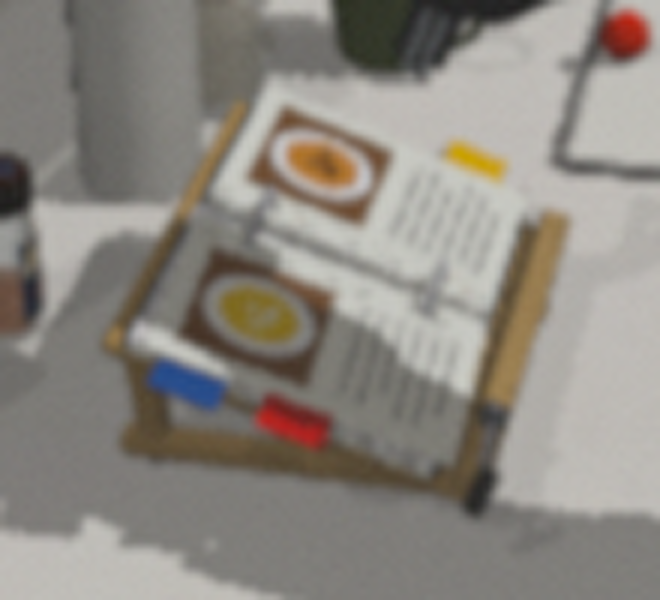

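Run:
```python
from seq import *
mw=cam('wrist'); ms=cam('scene'); md=cam('side')
W=lambda x,y:(130+x/2.727,30+y/2.727)
obs=[(mw,[-18,88.5,1.5],W(281,42)),(mw,[18,88.5,1.5],W(394,34)),(mw,[18,62.5,1.5],W(397,112)),(mw,[-18,62.5,1.5],W(288,121)),(mw,[-82.5,62.5,1.5],W(92,147)),
(ms,[0,75.5,1.5],(242.2,192.5)),(md,[0,75.5,1.5],(268.7,240.3))]
# bias from blue tab (known fixed): wrist obs(317.1,56.0) pred (318.8,58.5); scene obs (253.3,179.5) pred(255.5,179.4)
bias={id(mw):np.array([-1.2,-1.5]),id(ms):np.array([-1.5,0]),id(md):np.array([0,0])}
def f(v):
    R=Rn.from_euler('zyx',v[3:]).as_matrix(); e=[]
    for m,X,uv in obs:
        b=R@np.array(X)+v[:3]; e+=list((proj(m,b2w(P,b))[0]+bias[id(m)]-uv))
    return np.array(e+[v[4]/.03,v[5]/.05])
r=least_squares(f,[0,70,12.5,0,0,0]); print(r.x.round(3),np.rad2deg(r.x[3:]).round(1)); print(f(r.x).round(1))
J=r.jac; print('sd',np.sqrt(np.diag(np.linalg.inv(J.T@J))).round(3))
R=Rn.from_euler('zyx',r.x[3:]).as_matrix()
for h in([50,-50.5,0],[-50,-50.5,0],[0,-62.5,0],[-82,62,0],[82,62,0]): print(h,(R@np.array(h)+r.x[:3]).round(1))
```

```text
[-9.6940e+00  6.9045e+01  9.6450e+00  6.2000e-02 -2.0000e-03  3.0000e-03] [ 3.5 -0.1  0.1]
[-0.2  0.3  0.4 -0.2  1.3  0.2 -0.7  0.3 -0.  -0.2 -1.9  0.9  0.5  0.7
 -0.1  0.1]
sd [0.922 0.539 4.079 0.011 0.026 0.048]
[50, -50.5, 0] [43.3 21.7  9.6]
[-50, -50.5, 0] [-56.5  15.6   9.4]
[0, -62.5, 0] [-5.8  6.7  9.5]
[-82, 62, 0] [-95.4 125.9   9.6]
[82, 62, 0] [ 68.3 136.   10. ]
```

Run:
```python
from seq import *
st()
wplan([([-55,148,70],R1,0,7)],start=now());print()
wplan([([-55,148,2],R1,0,6),([-55,148,2],R1,0,2)])
```

```text
t 19.75 tcp [ 0.5217 -0.0298  0.2137] board [  1.1  22.2 152.5] q [-0.53 -0.24  0.52  2.08  0.07  0.93  0.15] F [-0.3  0.4 -0. ] gap -0.001
tool axes in board [[0.0, -0.0, -1.0], [1.0, -0.0, 0.0], [-0.0, -1.0, 0.0]]
0.0118, -0.0081, -0.018, -0, 0, -0, 0,
0.0235, -0.0162, -0.0359, -0.1, 0, -0, 0,
0.0353, -0.0242, -0.0539, -0.1, 0, -0, 0,
0.047, -0.0323, -0.0719, -0.1, 0.1, -0, 0,
0.0588, -0.0404, -0.0899, -0.1, 0.1, -0, 0,
0.0705, -0.0485, -0.1078, -0.2, 0.1, -0, 0,
0.0823, -0.0565, -0.1258, -0.2, 0.1, -0, 0,
rows 7 max frac 0.55

0.0113, -0, -0, 0, 0, 0, 0,
0.0227, 0, 0, 0, 0, 0, 0,
0.034, 0, 0, 0, 0, 0, 0,
0.0453, -0, 0, 0, 0, 0, 0,
0.0567, 0, 0, 0, 0, 0, 0,
0.068, 0, 0, 0, 0, 0, 0,
0.068, 0, 0, 0, 0, 0, 0,
0.068, 0, 0, 0, 0, 0, 0,
rows 8 max frac 0.27
```

Emit:
apply_moves(plan=[0.0118, -0.0081, -0.018, 0, 0, 0, 0, 0.0235, -0.0162, -0.0359, 0, 0, 0, 0, 0.0353, -0.0242, -0.0539, 0, 0, 0, 0, 0.047, -0.0323, -0.0719, 0, 0, 0, 0, 0.0588, -0.0404, -0.0899, 0, 0, 0, 0, 0.0705, -0.0485, -0.1078, 0, 0, 0, 0, 0.0823, -0.0565, -0.1258, 0, 0, 0, 0, 0.0823, -0.0565, -0.1258, 0, 0, 0, 0])

```text
time_s: 20.42
tcp_pos: [0.47, 0.0912, 0.112]
orientation: [0.536, 0.46, -0.352, 0.614]
force: [-0.3, -0.5, -0.4]
finger_gap: -0.001
```

Run:
```python
from seq import *
m=cam('wrist'); im=vision.capture('wrist'); st()
o=im[:,:,::-1].copy()
pts=[[a,y,12.5] for a in(-18,18) for y in(133,159)]+[[-55,y,2] for y in(137,159)]+[[-40,148,14],[-102,85,19.5]]
for u in proj(m,b2w(P,pts)): cv2.circle(o,tuple(np.int32(u.round())),2,(255,0,255),-1)
cv2.imwrite('pics/w.png',o)
```

```text
t 20.47 tcp [0.4717 0.0898 0.1138] board [-58.3 149.   67.8] q [-0.58 -0.21  0.29  2.29  0.14  0.72 -0.19] F [0.3 0.  0. ] gap 0.001
tool axes in board [[-0.01, -0.0, -1.0], [1.0, 0.0, -0.01], [0.0, -1.0, 0.0]]
```

View pics/w.png

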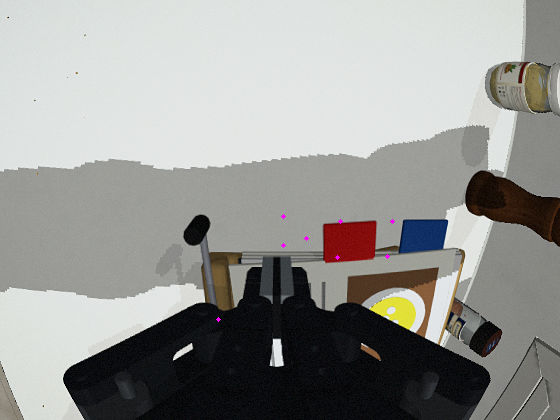

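Emit:
apply_moves(plan=[0.0113, 0, 0, 0, 0, 0, 0, 0.0227, 0, 0, 0, 0, 0, 0, 0.034, 0, 0, 0, 0, 0, 0, 0.0453, 0, 0, 0, 0, 0, 0, 0.0567, 0, 0, 0, 0, 0, 0, 0.066, 0, 0, 0, 0, 0, 0, 0.066, 0, 0, 0, 0, 0, 0])

```text
time_s: 21.05
tcp_pos: [0.4961, 0.092, 0.0534]
orientation: [0.538, 0.457, -0.352, 0.614]
force: [0.2, -1.9, -0.0]
finger_gap: -0.002
```

```bash
python3 look.py x wrist scene side
python3 -c "
import cv2,numpy as np
a=cv2.imread('pics/x_scene.png')[150:250,200:300];b=cv2.imread('pics/x_wrist.png')
a=cv2.resize(a,(420,420));b=b[:, 150:530];cv2.imwrite('pics/x2.png',np.hstack([a,b]))"
```

```text
t 21.2 tcp [0.4969 0.0929 0.0556] board [-54.3 147.3   4.5] q [-0.59 -0.05  0.33  2.3   0.08  0.54 -0.14] F [ 0.8 -0.3  0.1] gap 0.001
tool axes in board [[0.0, -0.0, -1.0], [1.0, -0.0, 0.0], [-0.0, -1.0, 0.0]]
```

View pics/x2.png

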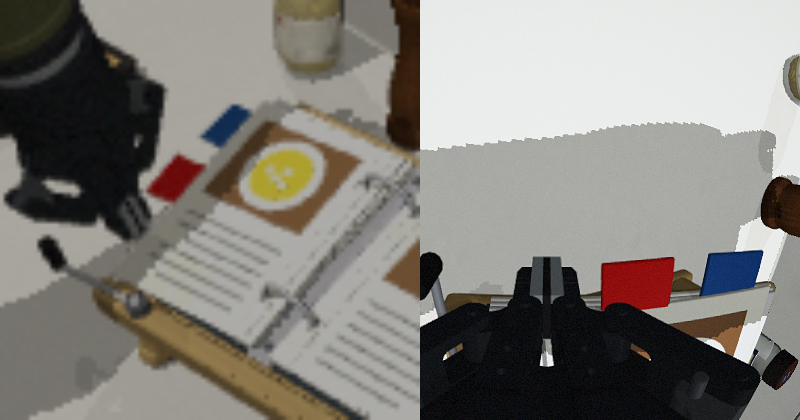

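Emit:
apply_moves(plan=[0, 0.005, 0, 0, 0, 0, 0, 0, 0.01, 0, 0, 0, 0, 0, 0, 0.014, 0, 0, 0, 0, 0, 0, 0.017, 0, 0, 0, 0, 0, 0, 0.02, 0, 0, 0, 0, 0, 0, 0.022, 0, 0, 0, 0, 0, 0, 0.024, 0, 0, 0, 0, 0, 0, 0.024, 0, 0, 0, 0, 0])

```text
time_s: 21.87
tcp_pos: [0.5176, 0.0973, 0.063]
orientation: [0.539, 0.458, -0.352, 0.614]
force: [-6.8, -0.7, 4.5]
finger_gap: 0.001
```

```bash
python3 look.py y wrist scene side
python3 -c "
import cv2,numpy as np
a=cv2.imread('pics/y_scene.png')[150:250,200:300];b=cv2.imread('pics/y_wrist.png')
a=cv2.resize(a,(420,420));b=b[:, 150:530];cv2.imwrite('pics/y2.png',np.hstack([a,b]))"
```

```text
t 22.02 tcp [0.5176 0.0973 0.063 ] board [-31.9 147.8   4.2] q [-0.59 -0.01  0.34  2.25  0.05  0.56 -0.11] F [-6.7  0.2  3.3] gap -0.003
tool axes in board [[-0.0, -0.0, -1.0], [1.0, -0.0, -0.0], [-0.0, -1.0, 0.0]]
```

View pics/y2.png

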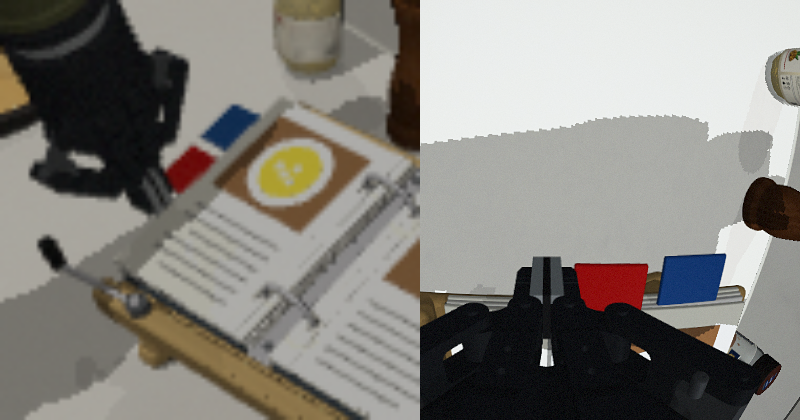

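Emit:
apply_moves(plan=[0, -0.008, 0, 0, 0, 0, 0, 0, -0.018, 0, 0, 0, 0, 0, -0.02, -0.02, 0, 0, 0, 0, 0, -0.05, -0.02, 0, 0, 0, 0, 0, -0.085, -0.02, 0.03, 0, 0, 0, 0, -0.11, -0.01, 0.06, 0, 0, 0, 0, -0.12, 0.01, 0.09, 0, 0, 0, 0, -0.13, 0.02, 0.11, 0, 0, 0, 0])

```text
time_s: 22.68
tcp_pos: [0.5157, -0.0185, 0.1962]
orientation: [0.541, 0.454, -0.349, 0.615]
force: [0.6, -0.0, 0.6]
finger_gap: 0.001
```

Run:
```python
from seq import *
m=cam('wrist'); im=vision.capture('wrist'); m2=cam('wrist'); st()
print(np.abs(m['t']-m2['t']).max())
sc=vision.capture('scene'); cv2.imwrite('pics/z_s.png',sc[:,:,::-1]); si=vision.capture('side'); cv2.imwrite('pics/z_d.png',si[:,:,::-1])
cv2.imwrite('pics/z_w.png',im[:,:,::-1])
o=im[:,:,::-1].copy()
pts=[[a,y,12.5] for a in(-18,18) for y in(133,159)]+[[x,y,14] for x in(-82.5,82.5) for y in(8,132.5)]+[[a,y,10] for a in(28,64) for y in(133,159)]
for u in proj(m2,b2w(P,pts)): cv2.circle(o,tuple(np.int32(u.round())),1,(255,0,255),-1)
cv2.imwrite('pics/z2.png',cv2.resize(o[20:320,100:400],(600,600),interpolation=cv2.INTER_CUBIC))
```

```text
t 22.73 tcp [ 0.5182 -0.0219  0.1985] board [ -6.   30.5 138.9] q [-0.51 -0.24  0.49  2.12  0.08  0.88  0.12] F [ 2.5 -4.1  2.7] gap -0.0
tool axes in board [[0.01, -0.01, -1.0], [1.0, -0.01, 0.01], [-0.01, -1.0, 0.01]]
0.0029326652849935853
```

View pics/z2.png

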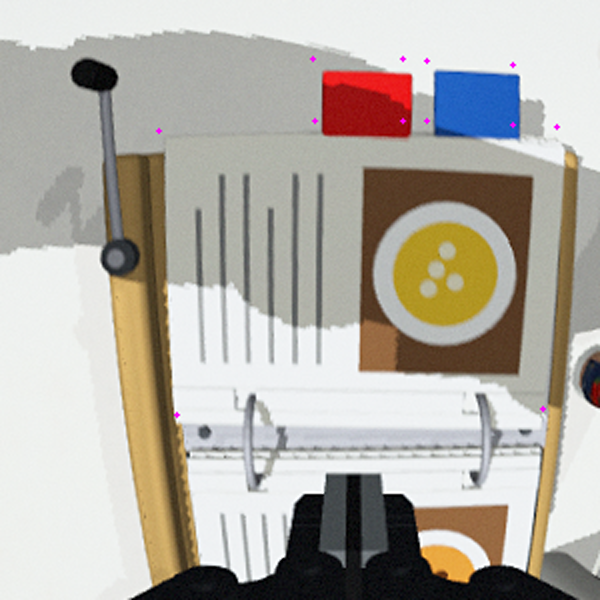

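Run:
```python
from seq import *
st(); wplan([([0,20,40],R1,0,6),([0,20,18],R1,0,2)],start=now())
```

```text
t 22.83 tcp [ 0.5145 -0.0171  0.194 ] board [-10.   35.9 135.6] q [-0.52 -0.24  0.48  2.13  0.08  0.88  0.12] F [-1.   0.4 -0.3] gap -0.002
tool axes in board [[0.0, -0.0, -1.0], [1.0, -0.01, 0.0], [-0.01, -1.0, 0.0]]
0.016, 0.0016, 0.0026, -0.1, 0, -0, 0,
0.0319, 0.0033, 0.0052, -0.1, 0.1, -0.1, 0,
0.0479, 0.0049, 0.0078, -0.2, 0.1, -0.1, 0,
0.0638, 0.0065, 0.0104, -0.3, 0.1, -0.1, 0,
0.0798, 0.0082, 0.013, -0.3, 0.2, -0.2, 0,
0.0957, 0.0098, 0.0156, -0.4, 0.2, -0.2, 0,
0.1067, 0.0098, 0.0155, -0.4, 0.2, -0.2, 0,
0.1177, 0.0097, 0.0155, -0.4, 0.2, -0.2, 0,
rows 8 max frac 0.39
```

Emit:
apply_moves(plan=[0.016, 0.0016, 0.0026, 0, 0, 0, 0, 0.0319, 0.0033, 0.0052, 0, 0, 0, 0, 0.0479, 0.0049, 0.0078, 0, 0, 0, 0, 0.0638, 0.0065, 0.0104, 0, 0, 0, 0, 0.0798, 0.0082, 0.013, 0, 0, 0, 0, 0.0957, 0.0098, 0.0156, 0, 0, 0, 0, 0.106, 0.0098, 0.0156, 0, 0, 0, 0, 0.115, 0.0098, 0.0156, 0, 0, 0, 0])

```text
time_s: 23.5
tcp_pos: [0.5623, -0.0206, 0.0853]
orientation: [0.538, 0.458, -0.351, 0.614]
force: [0.3, 0.4, -0.0]
finger_gap: 0.006
```

```bash
python3 -c "
from h import *
st()"
```

```text
t 23.5 tcp [ 0.5623 -0.0206  0.0853] board [-3.7 23.6 17.6] q [-0.54  0.04  0.59  2.15 -0.17  0.63  0.35] F [ 0.3  0.4 -0. ] gap 0.006
tool axes in board [[-0.0, -0.0, -1.0], [1.0, -0.0, -0.0], [-0.0, -1.0, 0.0]]
```

Emit:
apply_moves(plan=[0.001, 0, 0.003, 0, 0, 0, 0, 0.002, 0, 0.003, 0, 0, 0, 0, 0.002, 0, 0.003, 0, 0, 0, 0])

```text
time_s: 23.75
tcp_pos: [0.5648, -0.0244, 0.0858]
orientation: [0.539, 0.457, -0.351, 0.614]
force: [-0.2, -0.6, 0.7]
finger_gap: 0.0
```

Emit:
apply_moves(plan=[0.0005, 0, 0, 0, 0, 0, 0, 0.001, 0, 0, 0, 0, 0, 0, 0.001, 0, 0, 0, 0, 0, 0])

```text
time_s: 24.0
tcp_pos: [0.566, -0.0245, 0.0858]
orientation: [0.54, 0.457, -0.35, 0.615]
force: [-0.8, -0.0, 0.1]
finger_gap: -0.001
```

```bash
python3 -c "
from h import *
st()"
```

```text
t 24.0 tcp [ 0.566  -0.0245  0.0858] board [-0.8 19.1 17.1] q [-0.53  0.04  0.59  2.14 -0.18  0.63  0.37] F [-0.8 -0.   0.1] gap -0.001
tool axes in board [[0.0, -0.0, -1.0], [1.0, -0.0, 0.0], [-0.0, -1.0, 0.0]]
```

Emit:
apply_moves(plan=[0.0007, 0, 0, 0, 0, 0, 0, 0.0015, 0, 0, 0, 0, 0, 0, 0.002, 0, 0, 0, 0, 0, 0, 0.002, 0, 0, 0, 0, 0, 0])

```text
time_s: 24.33
tcp_pos: [0.5666, -0.0245, 0.0837]
orientation: [0.539, 0.457, -0.351, 0.614]
force: [-2.9, 0.6, 3.1]
finger_gap: -0.002
```

```bash
python3 -c "
from h import *
st()"
```

```text
t 24.33 tcp [ 0.5666 -0.0245  0.0837] board [-0.9 18.9 14.9] q [-0.53  0.05  0.59  2.14 -0.19  0.63  0.37] F [-2.9  0.6  3.1] gap -0.002
tool axes in board [[0.0, -0.0, -1.0], [1.0, -0.0, 0.0], [-0.0, -1.0, 0.0]]
```

Emit:
apply_moves(plan=[0.0008, 0, 0, 0, 0, 0, 0, 0.0008, 0, 0, 0, 0, 0, 0])

```text
time_s: 24.5
tcp_pos: [0.5667, -0.0245, 0.0837]
orientation: [0.54, 0.457, -0.351, 0.614]
force: [-10.1, -1.1, 13.8]
finger_gap: -0.0
```

Emit:
apply_moves(plan=[-0.004, 0, 0, 0, 0, 0, 0, -0.02, 0, 0, 0, 0, 0, 0, -0.05, 0, 0, 0, 0, 0, 0.018, -0.08, 0, 0, 0, 0, 0, 0.018, -0.11, 0, 0, 0, 0, 0, 0.018, -0.11, 0, 0, 0, 0, 0, 0.018])

```text
time_s: 25.0
tcp_pos: [0.5322, -0.0319, 0.1924]
orientation: [0.542, 0.454, -0.348, 0.616]
force: [1.0, 0.6, 1.6]
finger_gap: 0.207
```

```bash
python3 look.py aa wrist scene side
python3 - <<'E'
from seq import *
c=post(1.69)
wplan([([c[0]+20,c[1]-20,110],Rh,.035,8)],start=now())
b=cv2.imread('pics/aa_wrist.png')[:,100:480];a=cv2.imread('pics/aa_scene.png')[150:260,200:310]
cv2.imwrite('pics/aa2.png',np.hstack([cv2.resize(a,(420,420)),b]))
E
```

```text
t 25.15 tcp [ 0.5297 -0.0312  0.186 ] board [ -1.2  19.2 123.9] q [-0.54 -0.2   0.55  2.11  0.04  0.86  0.18] F [-0.8 -0.5 -1. ] gap 0.211
tool axes in board [[0.0, -0.0, -1.0], [1.0, -0.0, 0.0], [-0.0, -1.0, 0.0]]
0.0017, -0.0113, -0.015, 5.5, 0, -0, 0.035,
0.0034, -0.0225, -0.03, 11, 0, -0, 0.035,
0.0051, -0.0338, -0.045, 16.5, 0, -0, 0.035,
0.0068, -0.0451, -0.06, 22, 0, -0, 0.035,
0.0085, -0.0563, -0.075, 27.5, 0, -0.1, 0.035,
0.0102, -0.0676, -0.09, 33, 0.1, -0.1, 0.035,
0.0118, -0.0789, -0.105, 38.5, 0.1, -0.1, 0.035,
0.0135, -0.0901, -0.1199, 44, 0.1, -0.1, 0.035,
rows 8 max frac 0.77
```

View pics/aa2.png

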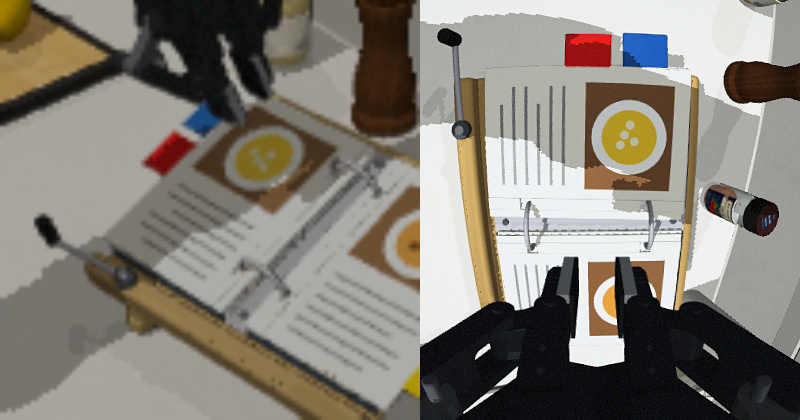

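Run:
```python
from seq import *
m=cam('wrist')
for th in (1.5,1.6,1.65,1.7,1.75): print(th,proj(m,b2w(P,[[*post(th)[:2],30],[-102,85,19.5]])).round(1).tolist())
```

```text
1.5 [[146.1, 35.6], [147.1, 131.1]]
1.6 [[137.1, 36.8], [147.1, 131.1]]
1.65 [[132.7, 37.8], [147.1, 131.1]]
1.7 [[128.4, 39.0], [147.1, 131.1]]
1.75 [[124.2, 40.4], [147.1, 131.1]]
```

Emit:
apply_moves(plan=[0.0017, -0.0113, -0.015, 5.5, 0, 0, 0.035, 0.0034, -0.0225, -0.03, 11, 0, 0, 0.035, 0.0051, -0.0338, -0.045, 16.5, 0, 0, 0.035, 0.0068, -0.0451, -0.06, 22, 0, 0, 0.035, 0.0085, -0.0563, -0.075, 27.5, 0, 0, 0.035, 0.0102, -0.0676, -0.09, 33, 0, 0, 0.035, 0.0118, -0.0789, -0.105, 38.5, 0, 0, 0.035, 0.0135, -0.0901, -0.1199, 44, 0, 0, 0.035])

```text
time_s: 25.82
tcp_pos: [0.439, 0.0712, 0.1362]
orientation: [0.728, 0.292, -0.5, 0.367]
force: [1.0, 0.4, -0.6]
finger_gap: 0.411
```

```bash
python3 look.py ab wrist
python3 - <<'E'
from seq import *
c=post(1.68)
# approach along world vertical
up=np.array([.342,0,.94]); q=np.array([c[0],c[1],26.])
wplan([(q+up*45,Rh,.035,3)],start=now());print()
wplan([(q,Rh,.035,5)])
m=cam('wrist')
for th in (1.6,1.68,1.75): print(th,proj(m,b2w(P,[[*post(th)[:2],30],[*post(th)[:2],42]])).round(1).tolist())
E
```

```text
t 25.87 tcp [0.435  0.0752 0.1327] board [-88.2 141.5  98.9] q [-0.04 -0.3  -0.18  2.32 -0.06  0.78 -0.78] F [-2.7  2.9 -2.4] gap 0.409
tool axes in board [[-0.02, -0.0, -1.0], [0.71, -0.7, -0.01], [-0.7, -0.71, 0.01]]
0.0102, -0.0057, -0.0029, -0.1, 0.2, 0.2, 0.035,
0.0204, -0.0114, -0.0058, -0.2, 0.4, 0.4, 0.035,
0.0306, -0.0171, -0.0086, -0.3, 0.7, 0.6, 0.035,
rows 3 max frac 0.29

0.0085, -0.0022, 0.0021, 0, 0, 0, 0.035,
0.0169, -0.0044, 0.0043, 0, 0, 0, 0.035,
0.0254, -0.0066, 0.0064, 0, 0, 0, 0.035,
0.0338, -0.0088, 0.0086, 0, 0, 0, 0.035,
0.0423, -0.011, 0.0107, 0, 0, 0, 0.035,
rows 5 max frac 0.22
1.6 [[241.4, 222.5], [239.4, 228.9]]
1.68 [[236.1, 228.4], [233.8, 235.1]]
1.75 [[231.9, 233.9], [229.5, 240.7]]
```

View pics/ab_wrist.png

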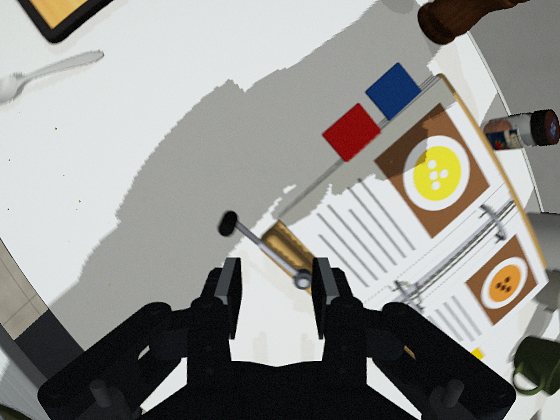

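Emit:
apply_moves(plan=[0.0102, -0.0057, -0.0029, 0, 0.2, 0.2, 0.035, 0.0204, -0.0114, -0.0058, 0, 0.4, 0.4, 0.035, 0.0306, -0.0171, -0.0086, 0, 0.6, 0.6, 0.035, 0.0306, -0.0171, -0.0086, 0, 0.6, 0.6, 0.035])

```text
time_s: 26.2
tcp_pos: [0.437, 0.0921, 0.1025]
orientation: [0.728, 0.295, -0.494, 0.371]
force: [-0.9, 0.0, 0.0]
finger_gap: 0.41
```

```bash
python3 look.py ac wrist
python3 - <<'E'
from seq import *
c=post(1.68); q=np.array([c[0],c[1],26.])
wplan([(q,Rh,.035,5)],start=now())
E
```

```text
t 26.25 tcp [0.4378 0.0918 0.1038] board [-92.6 157.3  69.6] q [-0.06 -0.25 -0.21  2.35 -0.04  0.69 -0.82] F [0.3 0.1 0.4] gap 0.413
tool axes in board [[0.0, -0.0, -1.0], [0.72, -0.69, 0.0], [-0.69, -0.72, -0.0]]
0.0087, -0.0029, 0.0021, 0.1, -0, -0, 0.035,
0.0174, -0.0058, 0.0042, 0.2, -0, -0, 0.035,
0.0262, -0.0086, 0.0063, 0.4, -0, -0.1, 0.035,
0.0349, -0.0115, 0.0084, 0.5, -0, -0.1, 0.035,
0.0436, -0.0144, 0.0105, 0.6, -0, -0.1, 0.035,
rows 5 max frac 0.23
```

View pics/ac_wrist.png

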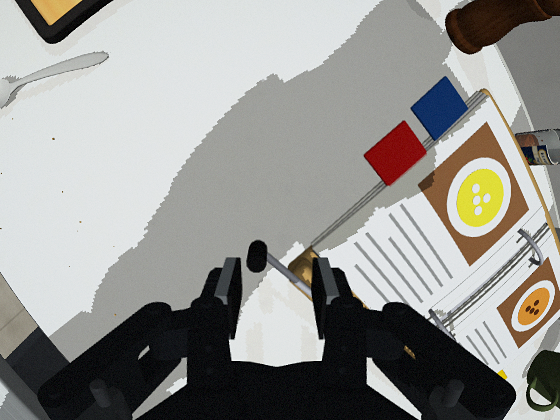

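Emit:
apply_moves(plan=[0.004, -0.0045, 0.0031, 0, 0, 0, 0.035, 0.0094, -0.009, 0.0062, 0, 0, 0, 0.035, 0.0202, -0.0126, 0.0088, 0, 0, 0, 0.035, 0.0319, -0.0144, 0.0105, 0, 0, 0, 0.035, 0.0436, -0.0144, 0.0105, 0, 0, 0, 0.035, 0.0436, -0.0144, 0.0105, 0, 0, 0, 0.035])

```text
time_s: 26.75
tcp_pos: [0.4365, 0.0934, 0.0573]
orientation: [0.73, 0.294, -0.493, 0.371]
force: [-1.4, -0.2, 0.2]
finger_gap: 0.41
```

```bash
python3 look.py ad wrist
python3 - <<'E'
from seq import *
wplan([([*post(1.68)[:2],26],Rh,.018,1)]+[([*post(t)[:2],26],Rh,.018,1) for t in 1.68-np.array([.07,.16,.26,.36,.46,.56,.66])],start=now());print()
wplan([([*post(t)[:2],26],Rh,.018,1) for t in 1.02-np.arange(1,9)*.11])
E
```

```text
t 26.8 tcp [0.4369 0.0935 0.0583] board [-108.6  159.1   27.1] q [-0.05 -0.18 -0.24  2.4  -0.01  0.56 -0.86] F [-0.2  0.4  0.1] gap 0.406
tool axes in board [[0.01, -0.0, -1.0], [0.72, -0.69, 0.0], [-0.69, -0.72, -0.0]]
0.001, -0.0014, 0.0007, 0.5, -0.1, -0.3, 0.018,
0.0011, 0.0021, -0.0032, 0.5, -0.1, -0.3, 0.018,
0.0011, 0.007, -0.0078, 0.5, -0.1, -0.3, 0.018,
0.0011, 0.0129, -0.0124, 0.5, -0.1, -0.3, 0.018,
0.0012, 0.0193, -0.0164, 0.5, -0.1, -0.3, 0.018,
0.0012, 0.026, -0.0197, 0.5, -0.1, -0.3, 0.018,
0.0013, 0.033, -0.0224, 0.5, -0.1, -0.3, 0.018,
0.0013, 0.0402, -0.0243, 0.5, -0.1, -0.3, 0.018,
rows 8 max frac 0.18

0, 0.0081, -0.0014, 0, 0, 0, 0.018,
0, 0.0164, -0.0018, 0, 0, 0, 0.018,
0, 0.0246, -0.0014, 0, 0, 0, 0.018,
0, 0.0327, -0, 0, 0, 0, 0.018,
-0, 0.0407, 0.0022, 0, 0, 0, 0.018,
0, 0.0483, 0.0053, 0, 0, 0, 0.018,
0, 0.0556, 0.0092, 0, 0, 0, 0.018,
0, 0.0624, 0.0139, 0, 0, 0, 0.018,
rows 8 max frac 0.2
```

View pics/ad_wrist.png

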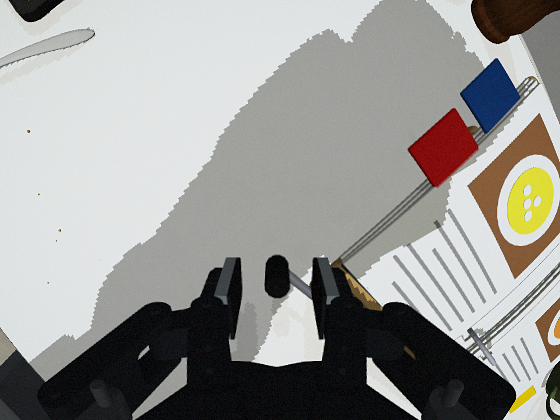

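Emit:
apply_moves(plan=[0.001, 0, 0, 0, 0, 0, 0.018, 0.001, 0, 0, 0, 0, 0, 0.018, 0.0011, 0.0021, -0.0032, 0, 0, 0, 0.018, 0.0011, 0.007, -0.0078, 0, 0, 0, 0.018, 0.0011, 0.0129, -0.0124, 0, 0, 0, 0.018, 0.0012, 0.0193, -0.0164, 0, 0, 0, 0.018, 0.0012, 0.026, -0.0197, 0, 0, 0, 0.018, 0.0013, 0.033, -0.0224, 0, 0, 0, 0.018])

```text
time_s: 27.47
tcp_pos: [0.4771, 0.0945, 0.0726]
orientation: [0.731, 0.294, -0.492, 0.372]
force: [0.1, 1.7, -1.1]
finger_gap: 0.211
```

```bash
python3 look.py ae wrist
python3 - <<'E'
from seq import *
wplan([([*post(t)[:2],26],Rh,.018,1) for t in 1.12-np.arange(1,9)*.11],start=now());print()
E
```

```text
t 27.52 tcp [0.4787 0.094  0.0734] board [-64.8 151.8  27.2] q [-0.04 -0.11 -0.22  2.31  0.01  0.58 -0.85] F [ 0.5 -0.3  1. ] gap 0.214
tool axes in board [[0.01, -0.0, -1.0], [0.72, -0.69, 0.01], [-0.69, -0.72, -0.01]]
0.0012, 0.0042, 0.0005, 0.5, -0.3, -0.5, 0.018,
0.0013, 0.0124, -0.0007, 0.5, -0.3, -0.5, 0.018,
0.0014, 0.0206, -0.001, 0.5, -0.3, -0.5, 0.018,
0.0014, 0.0288, -0.0004, 0.5, -0.3, -0.5, 0.018,
0.0015, 0.037, 0.0011, 0.5, -0.3, -0.5, 0.018,
0.0016, 0.0448, 0.0035, 0.5, -0.3, -0.5, 0.018,
0.0016, 0.0524, 0.0067, 0.5, -0.3, -0.5, 0.018,
0.0017, 0.0596, 0.0108, 0.5, -0.3, -0.5, 0.018,
rows 8 max frac 0.2
```

View pics/ae_wrist.png

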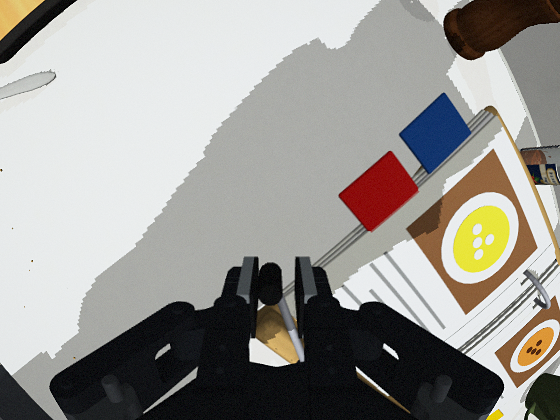

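Emit:
apply_moves(plan=[0.0005, 0.0042, 0.0005, 0, 0, 0, 0.018, 0.0005, 0.0124, -0.0007, 0, 0, 0, 0.018, 0.0005, 0.0206, -0.001, 0, 0, 0, 0.018, 0.0005, 0.0288, -0.0004, 0, 0, 0, 0.018, 0.0005, 0.037, 0.0011, 0, 0, 0, 0.018, 0.0005, 0.0448, 0.0035, 0, 0, 0, 0.018, 0.0005, 0.0524, 0.0067, 0, 0, 0, 0.018, 0.0005, 0.0596, 0.0108, 0, 0, 0, 0.018])

```text
time_s: 28.18
tcp_pos: [0.5186, 0.0517, 0.0843]
orientation: [0.731, 0.294, -0.492, 0.371]
force: [-0.7, -0.3, -0.5]
finger_gap: 0.213
```

```bash
python3 look.py af wrist
python3 - <<'E'
from seq import *
wplan([([*post(t)[:2],26],Rh,.018,1) for t in (.2,.12,.05,0,-.04,-.08,-.12,-.16)],start=now());print()
E
```

```text
t 28.23 tcp [0.5193 0.0501 0.0845] board [-31.2 101.   26.8] q [ 0.01 -0.05 -0.14  2.23 -0.04  0.6  -0.68] F [-0.2 -1.1 -0. ] gap 0.213
tool axes in board [[0.01, -0.0, -1.0], [0.72, -0.69, 0.01], [-0.69, -0.72, -0.0]]
0.0008, 0.0028, -0.0011, 0.4, -0.2, -0.5, 0.018,
0.0009, 0.0075, 0.0025, 0.4, -0.2, -0.5, 0.018,
0.0009, 0.0115, 0.006, 0.4, -0.2, -0.5, 0.018,
0.0009, 0.0141, 0.0086, 0.4, -0.2, -0.5, 0.018,
0.0009, 0.0162, 0.0108, 0.4, -0.2, -0.5, 0.018,
0.0009, 0.0181, 0.0131, 0.4, -0.2, -0.5, 0.018,
0.0009, 0.02, 0.0155, 0.4, -0.2, -0.5, 0.018,
0.0009, 0.0217, 0.0179, 0.4, -0.2, -0.5, 0.018,
rows 8 max frac 0.14
```

View pics/af_wrist.png

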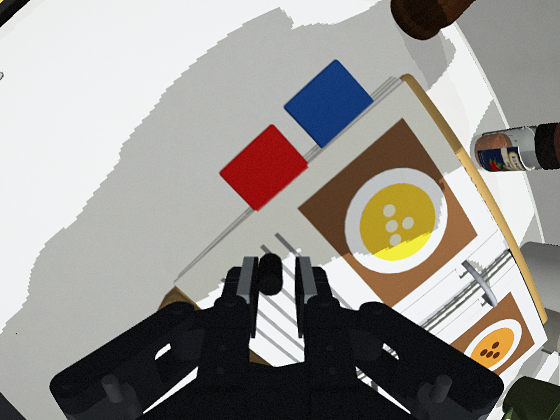

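Emit:
apply_moves(plan=[0, 0.0028, -0.0011, 0, 0, 0, 0.018, 0, 0.0075, 0.0025, 0, 0, 0, 0.018, 0, 0.0115, 0.006, 0, 0, 0, 0.018, 0, 0.0141, 0.0086, 0, 0, 0, 0.018, 0, 0.0152, 0.0097, 0, 0, 0, 0.018, 0, 0.0162, 0.0108, 0, 0, 0, 0.018])

```text
time_s: 28.73
tcp_pos: [0.5255, 0.0344, 0.0856]
orientation: [0.731, 0.294, -0.492, 0.371]
force: [-0.4, 0.1, -0.1]
finger_gap: 0.21
```

```bash
python3 look.py ag wrist
```

```text
t 28.78 tcp [0.5255 0.0343 0.0856] board [-27.9  84.3  26.8] q [ 0.03 -0.04 -0.12  2.22 -0.06  0.61 -0.62] F [ 0.7  0.2 -0. ] gap 0.212
tool axes in board [[0.01, -0.0, -1.0], [0.72, -0.69, 0.01], [-0.69, -0.72, -0.0]]
```

View pics/ag_wrist.png

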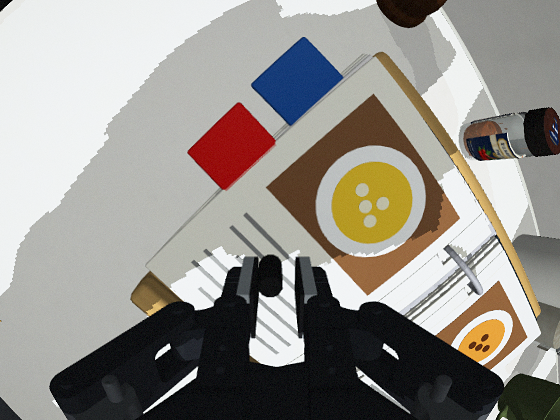

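Emit:
apply_moves(plan=[0, 0.0014, 0.0014, 0, 0, 0, 0.018, 0, 0.0021, 0.0021, 0, 0, 0, 0.018, 0, 0.0028, 0.0028, 0, 0, 0, 0.018, 0, 0.0028, 0.0028, 0, 0, 0, 0.018])

```text
time_s: 29.12
tcp_pos: [0.5259, 0.0314, 0.0854]
orientation: [0.73, 0.294, -0.492, 0.371]
force: [-1.7, 2.8, 1.0]
finger_gap: 0.21
```

Emit:
apply_moves(plan=[0, 0.0007, 0.0007, 0, 0, 0, 0.018, 0, 0.0014, 0.0014, 0, 0, 0, 0.018, 0, 0.0014, 0.0014, 0, 0, 0, 0.018])

```text
time_s: 29.37
tcp_pos: [0.5258, 0.0308, 0.0852]
orientation: [0.73, 0.295, -0.492, 0.371]
force: [-4.2, 5.8, 1.4]
finger_gap: 0.211
```

```bash
python3 look.py ah wrist
```

```text
t 29.42 tcp [0.5258 0.0308 0.0852] board [-28.4  80.9  26.5] q [ 0.03 -0.04 -0.12  2.22 -0.07  0.61 -0.6 ] F [-3.2  6.2  1.2] gap 0.206
tool axes in board [[0.01, 0.0, -1.0], [0.72, -0.69, 0.0], [-0.69, -0.72, -0.0]]
```

Emit:
apply_moves(plan=[0, -0.0021, -0.0021, 0, 0, 0, 0.018, 0, -0.0021, -0.0021, 0, 0, 0, 0.03, 0, -0.0021, -0.0021, 0, 0, 0, 0.034, -0.01, -0.0021, -0.0021, 0, 0, 0, 0.034, -0.025, -0.0021, -0.0021, 0, 0, 0, 0.034, -0.05, 0, 0, 0, 0, 0, 0.034, -0.075, 0.005, 0.005, 0, 0, 0, 0.034, -0.1, 0.01, 0.01, 0, 0, 0, 0.034])

```text
time_s: 30.08
tcp_pos: [0.4948, 0.0081, 0.1812]
orientation: [0.731, 0.294, -0.492, 0.372]
force: [0.7, 0.4, -0.1]
finger_gap: 0.399
```

Run:
```python
from seq import *
vision.capture('scene')
m=cam('wrist'); im=vision.capture('wrist'); st(); sc=vision.capture('scene'); si=vision.capture('side')
for n,i in (('w',im),('s',sc),('d',si)): cv2.imwrite(f'pics/ai_{n}.png',i[:,:,::-1])
a=cv2.resize(sc[150:270,210:360,::-1],(525,420)); 
cv2.imwrite('pics/ai2.png',cv2.resize(np.hstack([a,im[:,100:480,::-1]]),(800,371)))
for th in (-.05,0,.05,.1): print(th,proj(m,b2w(P,[post(th)])).round(1).tolist(),proj(cam('scene'),b2w(P,[post(th)])).round(1).tolist())
print([ (r['p'],np.array(r['xy'])*[560,420]) for r in vision.recognise('holder_post','scene')[:2]])
print([ (r['p'],np.array(r['xy'])*[560,420]) for r in vision.recognise('leaf_tab','scene')[:2]], proj(cam('scene'),b2w(P,[[0,146,12.5],[0,146,25]])))
```

```text
t 30.18 tcp [0.4977 0.0067 0.1853] board [-24.4  62.5 131.6] q [ 0.06 -0.23 -0.07  2.17 -0.1   0.85 -0.55] F [ 1.1 -0.5  0.9] gap 0.4
tool axes in board [[0.02, -0.0, -1.0], [0.72, -0.69, 0.02], [-0.69, -0.72, -0.01]]
-0.05 [[254.2, 197.4]] [[252.0, 200.7]]
0 [[250.9, 194.0]] [[251.0, 200.2]]
0.05 [[247.4, 190.7]] [[250.1, 199.7]]
0.1 [[243.8, 187.6]] [[249.1, 199.2]]
[(0.52, array([247.52 , 205.716]))]
[(0.79, array([263.984, 201.306])), (0.58, array([270.088, 224.7  ]))] [[244.64575821 189.49405829]
 [243.19801833 186.63335603]]
```

View pics/ai2.png

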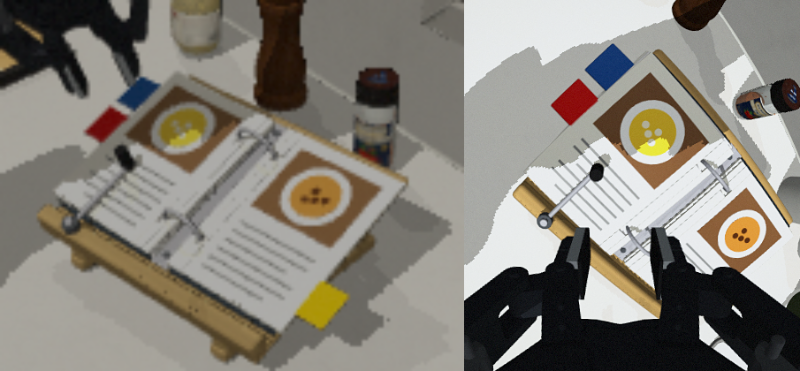

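```bash
python3 -c "
from plant import order,telemetry
print(order.finish_job()); print(telemetry.observe()['time_s'])"
```

```text
the job is handed in; nothing more can be done
None
the job is handed in; nothing more can be done
```

The red-tab leaf is turned over and lying flat on the left-hand pile, back side up, with the holder closed over it again. The job was handed in at about 30 s.

- **Holder out:** I swung it to about 1.67 rad, clear of the page, before touching the leaf.
- **Leaf:** I lifted it by its tab without disturbing the yellow-tab leaf, turned it over the rings, released it past vertical, and it fell onto the left pile. I pressed it beside the spine.
- **Straightening:** The camera fit put the leaf about 3.5° skewed and some 10 mm low on the slope. I nudged its tab straight, which took about 7 N at the end of the push, then pressed it again with about 17 N.
- **Holder back:** I pushed it to its stop, at about 7 N, and moved the arm clear.

**Last checks:**
- In the last wrist picture the holder post sits at the 0 rad position.
- The finger met the leaf at 14.9 mm over the board, against 14 mm nominal for lying flat.
- The red tab shows where a flat, turned leaf should have it, within about 1 pixel in the scene camera.
- The yellow-tab leaf is still on the right. I saw nothing around the stand moved in the pictures I looked at.

**What disagreed:**
- The first press reached about 28 N, above the 10 to 20 N suggested for pressing the leaf.
- In the last scene picture the network put the red tab about 20 pixels from where I read it, and the post about 6 pixels off. I went by the pictures.

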